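# Crank the tray lift level with the ledge

### The arm

A 6-joint arm with a two-finger parallel gripper is mounted at the origin on the work surface; the furniture and walls round the work are solid. World frame = base frame: x ahead of the robot, y to its left, z up, the work surface at z = 0. Lengths are in mm, angles in rad, forces in N, time in s.
With the tool pointing down it reaches from about 400 to 925 mm from the base axis. Payload 12.5 kg.
Tool frame: the origin (TCP) lies on the centre line of the jaws, within the pads' length; the fingertips stand 19 mm ahead of it and the grasp point (between the pads) is the TCP; y points along the fingers, x is the direction in which the jaws open and shut, and the axes are right-handed (so a half turn about y gives the same grasp; the last joint's range is limited). The gripper opens to 95 mm and grips with 3 to 60 N. Pads are 20 mm wide; open, the fingers measure 119 mm over their backs; the gripper's body (75 mm by 180 mm) begins 59 mm behind the grasp point.
Start: joints at [-1.411, 0.491, 1.559, -0, 1.092, -0.106], TCP at [164.198, -603.062, 233.661] pointing down, gripper open.
Joint ranges: [-3.1, 3.1], [-0.84, 2.19], [0.05, 2.79], [-1.13, 4.28], [0.06, 2.93], [-2.69, 2.69]. Speed limits (rad/s): [2.22, 2.22, 2.79, 3.14, 3.14, 3.14].

### API

Orientations are given as [roll, pitch, yaw] about the fixed x, y, z axes, in that order (R = Rz(yaw) Ry(pitch) Rx(roll)).
In Python, from cell import env gives the robot as it stands. The module is installed in compiled form; this text tells all that it offers.
- The arm moves only by the tool move_arm, never from a script. Its argument "rows" is a list of rows, each an object of numbers: "tx", "ty", "tz": the shift along the tool's x, y, z in cm; "rx", "ry", "rz": the turn, a rotation vector about the tool's x, y, z in rad; "grip": the opening in per cent of the stroke, from 0 (shut) to 100 (fully open). In form: [{"tx": .., "ty": .., "tz": .., "rx": .., "ry": .., "rz": .., "grip": ..}, ...]. A call has 1 to 10 rows; each row shifts and turns the commanded pose from where the row before left it, along the tool's axes as they then stand; what a row does not reach is not made up. A row lasts 1/12 s, in which the tool goes at most 41.7 mm and 7.16 degrees, less where a joint would pass 70% of its speed; a pose out of reach is approached as far as the arm can. A call is refused whole if a number of a shift passes 4.17 or a number of a turn 0.125, either way. A call with a gripper value outside its range is refused whole. The fingers move at their own pace and stop on an object; the grip force is fixed at half the most. Time passes only in rows, so rows that do not move let the fingers close. It gives the time, the measured TCP pose, the force and the opening at its end, in the units of the state.
- env.state(): the state, without advancing time (a new reading comes with each control period).
- env.read_camera(name): name is "scene" or "top"; returns (picture, depth): 400x640x3 uint8, blue, green, red; 400x640 float32, mm along the optical axis (not along the pixel's ray), 0 where there is no reading.
- env.calibration(name): a dict with "vertical_fov" (degrees; the focal length in pixels is half the picture's height over the tangent of half this angle, whatever the lens; pixels are square), "cx", "cy" (the principal point, pixels), "eye" and "rotation" of the camera in the world. Camera axes: x right, y up, looking along -z (the intrinsics and any distortion apply to the point x, -y, -z); pixel columns grow to the right and rows downward; lengths in mm; the calibration is good to about 2 mm. A picture is of the moment at which its call begins. calibration takes no time and is no camera call.
- env.job_done(): hands the job in, once; it reports no verdict.
The state is a dict: "t": time; "joints": joint angles; "qvel": joint speeds; "tau": joint torques, N m; "eef_pos": TCP position; "tcp_rot": TCP orientation; "ft_force": force on the tool from outside, world axes, zero at the start; "moment": the same for the moment, N m; "opening": opening from 0.0 (shut) to 1.0 (fully open).
Only numpy, scipy, OpenCV 4.12 (cv2) and the standard library are available. Lean on these libraries where they do the work, as an engineer would, in place of code of your own. Each camera call takes 0.05 s, during which the arm holds its last target.

### The job

Fit the loose crank onto the square shaft of the little tray lift, pushed fully down, and wind it clockwise (seen from above) round and round until the lift platform is level with the fixed ledge beside it, so that the tin can be slid across. Move the platform only by the crank, leave the crank seated on the shaft, and do not knock the tin, the label roll or the tape about.

Things in the scene. Friction and masses are not known exactly. Their poses are not given: they have to be found in the camera images.
- lift: Tray lift, fixed machine of grey paint and bare steel, base 130 x 354 x 16 mm. Origin on the table under the axis of the gear head; z up, +y runs from the gear head to the platform and on to the ledge. Gear head: 80 x 80 mm block at the origin, 108 mm high, on it a round collar (38 mm across, top 119 mm above the table) and the upright square drive shaft.
- drive_shaft (a joint): Angle of the square drive shaft, rad, growing clockwise seen from above. Its axis is the lift's z axis through the lift's origin. Each full clockwise turn raises the platform by 20 mm (anticlockwise lowers it); friction about 0.1 N m holds it where it is left.
- shaft_seat (a point): Point on the shaft's axis at the collar top (119 mm above the table), where the crank's underside rests when seated. Turns with the shaft: its x and y axes are square to the shaft's flats, z up. The shaft is 16 mm square and stands 35 mm above this point, the last 5 mm stepped down to 10 mm square.
- platform (a joint): Height of the platform above its lowest position, m; 0.060 is level with the ledge, 0.070 the upper stop.
- platform_edge (a point): Point on the top face of the moving platform, 8 mm in from its edge towards the ledge. Platform: steel plate 130 (x) x 128 (y) x 8 mm, centred at y = 135 mm of the lift.
- ledge_edge (a point): Point on the top face of the fixed ledge, 2 mm in from its edge towards the platform. Ledge: steel plate 130 (x) x 100 (y) mm, centred at y = 258 mm of the lift, top 105 mm above the table.
- crank: Loose steel crank, about 0.25 kg, lying flat, knob up. Origin at the centre of the square socket's mouth, on the underside; z up, x along the arm to the knob. Boss: upright block 30 x 30 mm (flats square to x and y), 56 mm high. Arm: flat bar from the boss to the knob, 22 mm wide, 10 mm thick, underside flush with the boss's.
- crank_socket (a point): The crank's origin: centre of the socket's mouth on its underside; meets shaft_seat when seated. The socket is blind, 18.5 mm square, 40 mm deep, its sides parallel to the boss's flats; it fits the shaft in any of the four quarter turns.
- crank_grip (a point): Point on the knob's axis (65 mm along the crank's x), 45 mm above the crank's underside. Knob: black upright handle 22 mm in diameter, from 14 to 70 mm above the underside; it spins freely on its pin, so holding it does not hold the crank's angle.
- tin: Flat round food tin, 86 mm in diameter, 40 mm high, standing loose on the ledge; origin at the centre of its underside.
- label_roll: White roll of round stickers lying flat on the table, 79 mm in diameter, 36 mm high; origin at the centre of its underside.
- tape: Roll of brown tape lying flat on the table, 96 mm in diameter, 48 mm high; origin at the centre of its underside.
There are look-alikes about, which are no part of the job. Leave any green look-alike of the crank alone.

How it is judged:
By the outcome, as a careful person would: the job done as asked, in the order asked, and still so for the second after the job is handed in, with the robot touching nothing.
It also fails if it takes over 72 s, if anything falls off the work surface, if the arm or the gripper's body presses on something with over 40 N, if the wrist force passes 120 N, or if a joint passes its speed limit or range.

## Working session

There is one attempt and no reset: what is moved stays moved. The work goes in short steps, Python scripts to look and compute and a tool call to move; the robot and the scene stay as the last step left them, time stands still between calls to the robot, and variables do not carry over. Pictures are saved under pics/ and viewed, and the job is handed in when it is done.

Besides the shell and the picture viewer there is one more tool, called after ">>>" in YAML: its name, and indented under it one key for each argument. move_arm: Moves the arm, as the interface text tells. Its arguments: {"type":"object","properties":{"rows":{"type":"array"}},"required":["rows"]}

```bash
mkdir -p pics; ls
cat > h.py <<'E'
import numpy as np, cv2
from cell import env
def cal(n):
    c=env.calibration(n); f=200/np.tan(np.radians(c['vertical_fov'])/2)
    return f,c['cx'],c['cy'],np.array(c['eye']),np.array(c['rotation'])
def ray(n,u,v):
    f,cx,cy,e,R=cal(n); d=R@np.array([(u-cx)/f,-(v-cy)/f,-1.]); return e,d
def onz(n,u,v,z):
    e,d=ray(n,u,v); return e+d*(z-e[2])/d[2]
def dep(n,u,v,D):
    e,d=ray(n,u,v); return e+d*D[v,u]
def cloud(n,D):
    f,cx,cy,e,R=cal(n); v,u=np.mgrid[0:400,0:640]
    d=np.stack([(u-cx)/f,-(v-cy)/f,-np.ones_like(u,float)],-1)*D[...,None]
    return d@R.T+e
def proj(n,p):
    f,cx,cy,e,R=cal(n); q=R.T@(np.array(p)-e); return cx+f*q[0]/-q[2], cy-f*q[1]/-q[2]
E
python3 - <<'E'
from h import *
print(env.state())
for n in('scene','top'):
    print(env.calibration(n)); p,D=env.read_camera(n); cv2.imwrite(f'pics/{n}0.png',p); np.save(f'{n}0.npy',D)
E
```

```text
pics
{'t': 0.0, 'joints': array([-1.41058855e+00,  4.91576782e-01,  1.55945709e+00,  2.54056286e-05,
        1.09169341e+00, -1.05581023e-01]), 'qvel': array([ 0.00145104, -0.00046023, -0.00117314, -0.00084275, -0.00064285,
        0.0021969 ]), 'tau': array([-1.59080631e-03, -6.12656665e+01, -2.58182520e+01,  6.91985758e-02,
        4.81653807e-02, -1.17210602e-04]), 'eef_pos': array([ 164.17204231, -602.82081608,  233.04840566]), 'tcp_rot': array([-1.57065435e+00,  1.12593461e-03, -1.30501917e+00]), 'ft_force': array([-0.09254304,  0.45343678,  1.03360184]), 'moment': array([-0.02869574,  0.01915872,  0.03877271]), 'opening': 1.0001749573034031}
{'vertical_fov': 55.93771560612163, 'cx': 325.3049538036769, 'cy': 202.49178866985633, 'eye': array([112.51028493, 581.9194989 , 715.07681035]), 'rotation': array([ 7.75296136e-01, -3.03193215e-04, -2.50890645e+00])}
{'vertical_fov': 43.49994205588801, 'cx': 330.7263459822739, 'cy': 203.95338328101002, 'eye': array([ 269.93021199,   97.19128549, 1281.04346348]), 'rotation': array([ 0.15630754,  0.01661267, -1.57423099])}
```

```bash
sed -i 's/np.array(c\[.rotation.\])/Rot.from_euler("xyz",c["rotation"]).as_matrix()/; s/^from cell/from scipy.spatial.transform import Rotation as Rot\nfrom cell/' h.py
```

```text
(no output)
```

View pics/scene0.png

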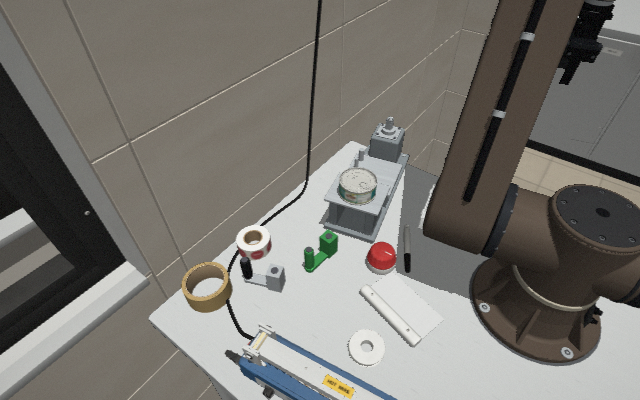

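View pics/top0.png

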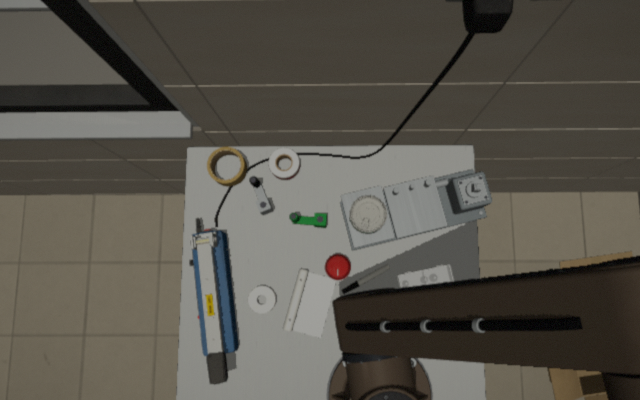

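Run:
```python
from h import *
for n,b in(('scene',(160,120,430,300)),('top',(190,130,500,270))):
    p=cv2.imread(f'pics/{n}0.png'); x0,y0,x1,y1=b
    k=780/(x1-x0); cv2.imwrite(f'pics/{n}0c.png',cv2.resize(p[y0:y1,x0:x1],None,fx=k,fy=k,interpolation=cv2.INTER_CUBIC))
D=np.load('top0.npy');S=np.load('scene0.npy')
for l,u,v in(('boss',264,206),('knob',256,182),('arm',261,195),('gh',460,205),('collar',472,190),('tin',367,214),('ledge',351,237),('plat',415,205),('table',300,260)): print(l,dep('top',u,v,D).round())
for l,u,v in(('boss',275,270),('knob',246,261),('arm',262,275),('shaft',389,121),('tin',358,180),('ledge',340,220),('plat',390,162)): print(l,dep('scene',u,v,S).round())
```

```text
boss [459. 282.  58.]
knob [518. 302.  65.]
arm [495. 297.  11.]
gh [ 451. -189.  106.]
collar [ 482. -212.  134.]
tin [425.  33. 144.]
ledge [377.  69. 103.]
plat [457. -89.  68.]
table [328. 197.  -1.]
boss [461. 283.  58.]
knob [516. 309.  74.]
arm [501. 288.  10.]
shaft [ 483. -212.  149.]
tin [427.  27. 141.]
ledge [451.  58.  17.]
plat [ 437. -154.   69.]
```

View pics/scene0c.png

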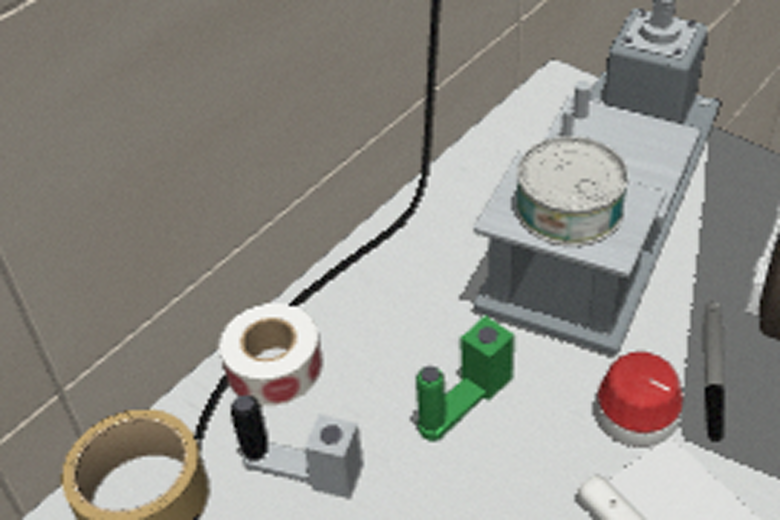

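View pics/top0c.png

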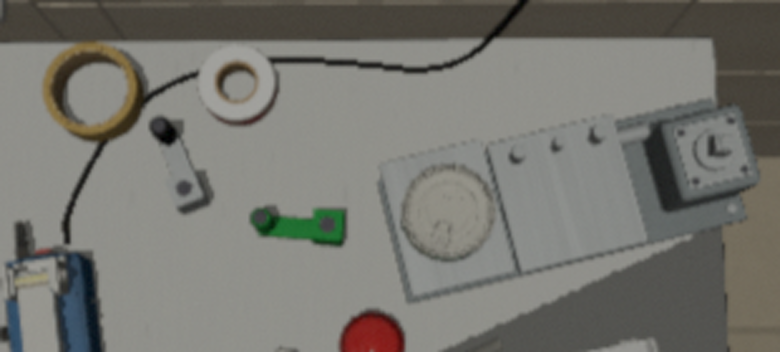

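```bash
cat > m.py <<'E'
from h import *
def fit(P,l):
    P=P[:,:2].astype(np.float32); r=cv2.minAreaRect(P); print(l,len(P),'rect',np.round(r[0],1),np.round(r[1],1),round(r[2],1))
E
python3 - <<'E'
from m import *
for n in('scene','top'):
    C=cloud(n,np.load(f'{n}0.npy')); p=cv2.imread(f'pics/{n}0.png').astype(int); ok=np.load(f'{n}0.npy')>0
    def sel(c,r,z0,z1,m=None):
        q=ok&(np.hypot(C[...,0]-c[0],C[...,1]-c[1])<r)&(C[...,2]>z0)&(C[...,2]<z1)
        return C[q if m is None else q&m]
    print(n)
    fit(sel((482,-212),60,101,113),'ghtop'); s=sel((482,-212),30,145,165);fit(s,'shafttop');print(s.mean(0),s[:,2].max())
    fit(sel((482,-212),30,115,124),'collar')
    g=(p.max(-1)-p.min(-1)<40)
    s=sel((460,283),28,50,64,g);fit(s,'boss');print(s.mean(0))
    s=sel((517,305),25,62,80,g);fit(s,'knob');print(s.mean(0))
    s=sel((490,293),25,5,16,g);fit(s,'arm');print(s.mean(0))
    s=sel((425,33),60,135,150);fit(s,'tin')
    s=sel((457,-89),90,55,82);fit(s,'plat');print(np.median(s,0))
    s=sel((425,33),80,98,112);fit(s,'ledge');print(np.median(s,0))
    s=sel((457,-89),100,85,400);fit(s,'posts');print(s.max(0) if len(s) else '')
    w=C[ok&(C[...,2]>30)&(C[...,0]>550)&(abs(C[...,1])<300)];print('wall x',np.percentile(w[:,0],[1,50]))
p=cv2.imread('pics/top0.png');cv2.imwrite('pics/gh.png',cv2.resize(p[165:225,435:500],None,fx=11,fy=9.9,interpolation=cv2.INTER_CUBIC))
E
```

```text
scene
ghtop 389 rect [ 485.3 -219.5] [79.  79.2] 13.5
shafttop 36 rect [ 486.  -220.4] [16.1 16.3] 82.4
[ 485.17988277 -219.55264083  150.74158109] 155.91764058833155
collar 78 rect [ 484.6 -218.3] [36.  30.7] 27.8
boss 211 rect [462.2 283.5] [31.4 32.6] 20.5
[460.51538304 284.9340349   56.70681735]
knob 84 rect [519.9 308.7] [20.8 15.6] 68.6
[519.73399346 309.81787794  70.09502724]
arm 137 rect [490.8 297. ] [45.5 23.3] 15.7
[495.01282719 299.94359352  10.5584971 ]
tin 885 rect [427.4  28.8] [84.7 87.5] 59.5
plat 853 rect [455.  -92.3] [129.7 128.6] 13.6
[ 436.69450923 -114.84340105   66.74528244]
ledge 902 rect [425.5  28.6] [130.2 102. ] 14.3
[394.38549848  54.52440748 105.6746394 ]
posts 383 rect [469.5 -83.1] [123.5 199.3] 26.2
[514.0355937   10.8501576  146.87381226]
wall x [596.25177021 651.23512126]
top
ghtop 818 rect [ 487.9 -219.5] [79.1 79.2] 13.5
shafttop 48 rect [ 488.2 -219.4] [14.8 14.7] 0.8
[ 487.58911723 -218.91787677  151.52771403] 156.87985415244657
collar 108 rect [ 488.5 -219.9] [36.1 36. ] 6.1
boss 148 rect [463.7 286. ] [31.6 29.7] 22.1
[463.83155234 285.71187074  56.1938226 ]
knob 58 rect [523.6 309. ] [18.4 19.6] 4.2
[523.12148992 308.88076816  69.84776935]
arm 80 rect [497.2 293.6] [41.7 30.1] 79.0
[498.77434695 299.38221381   9.93941275]
tin 1104 rect [428.2  31.3] [84.9 84.2] 89.0
plat 2664 rect [456.6 -89.3] [130.5 129.2] 13.9
[452.97059421 -88.87329863  65.33586872]
ledge 1139 rect [427.6  30.2] [129.8  99.9] 13.5
[402.5100071   33.46116695 104.44561291]
posts 571 rect [470.5 -82.6] [124.6 199.2] 24.9
[516.16630619   9.42771012 149.94842398]
wall x [561.93902985 652.65318934]
```

View pics/gh.png

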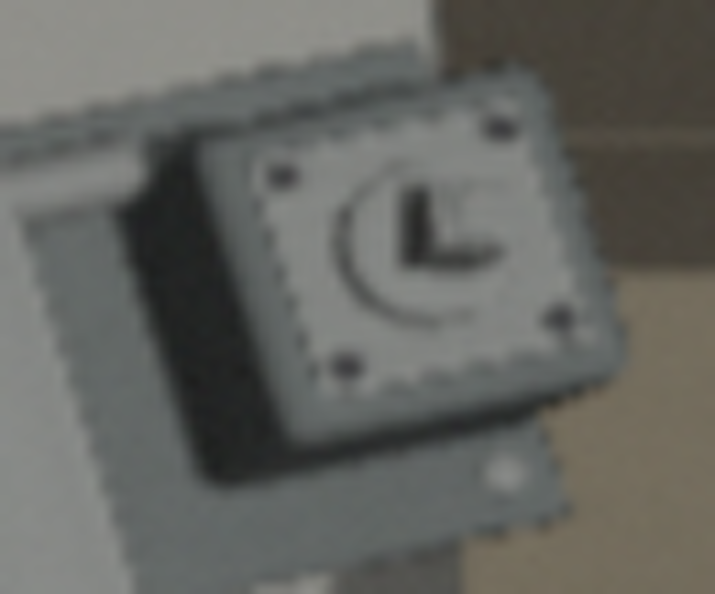

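Run:
```python
from m import *
n='top'; D=np.load('top0.npy'); C=cloud(n,D)
c=np.array([462.5,285.5]); cy=np.array([-np.sin(.38),np.cos(.38)]);cx=np.array([cy[1],-cy[0]])
q=(D>0)&(C[...,2]>8)&(np.hypot(C[...,0]-c[0],C[...,1]-c[1])<130)
d=C[q][:,:2]-c; a=np.c_[d@cx,d@cy,C[q][:,2]]
m=(abs(a[:,0])<20); b=a[m&(abs(a[:,1])>18)]; print('swath beside boss, |y|:', b[:,1].min() if len(b) else None, np.sort(abs(b[:,1]))[:5] if len(b) else '')
m=(abs(a[:,0])<60)&(abs(a[:,1])<110)&(abs(a[:,1])>20)&(a[:,2]>10); print(np.c_[a[m]][::6].round()[:40])
p=cv2.imread('pics/scene0.png');cv2.imwrite('pics/crank.png',cv2.resize(p[240:300,230:310],None,fx=9,fy=9,interpolation=cv2.INTER_CUBIC))
cv2.imwrite('pics/sh.png',cv2.resize(p[105:165,355:425],None,fx=9,fy=9,interpolation=cv2.INTER_CUBIC))
for z in (151,119):
  for n in('scene','top'): print(n,z,proj(n,(486,-219.5,z)))
```

```text
swath beside boss, |y|: 120.6498968745066 [120.64989687 120.95888459 121.85667929 122.91002217 124.79245436]
[[  60. -105.   37.]
 [  57. -106.   32.]
 [  54. -103.   41.]
 [  56.  -92.   36.]
 [  54. -107.   23.]
 [  55.  -89.   36.]
 [  53. -103.   20.]
 [  53.  -84.   41.]
 [  50.  -98.   30.]
 [  57.  -73.   33.]
 [  50.  -87.   35.]
 [  57.  -63.   37.]
 [  51.  -77.   36.]
 [  50.  -91.   19.]
 [  55.  -66.   28.]
 [  49.  -81.   29.]
 [  55.  -65.   18.]
 [  50.  -79.   12.]
 [  50.  103.   14.]
 [ -48.  -66.   68.]
 [ -51.  -65.   72.]
 [ -53.  -62.   74.]
 [ -52.  -54.   70.]
 [ -58.  -67.   70.]
 [ -54.  -53.   69.]
 [ -60.  -67.   70.]
 [ -55.  -50.   64.]
 [ -58.  -76.   14.]]
scene 151 (np.float64(389.6493565880378), np.float64(118.76874606970566))
top 151 (np.float64(477.2884811075277), np.float64(186.68424300079067))
scene 119 (np.float64(388.22180829799436), np.float64(128.79031541353106))
top 119 (np.float64(473.57723071013595), np.float64(189.27083090541134))
```

View pics/crank.png

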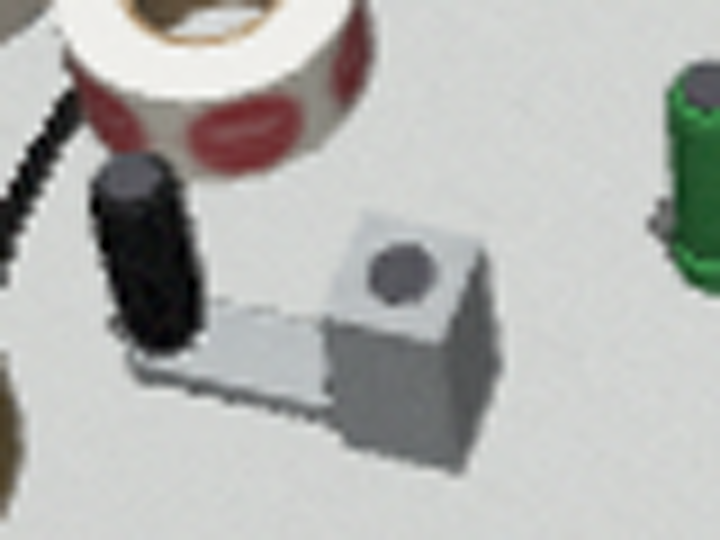

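View pics/sh.png

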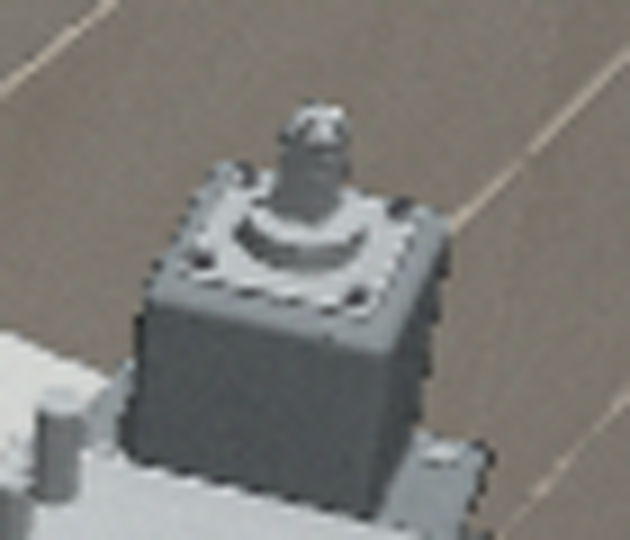

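Candidates: the grey steel crank (scene: boss 275,270, knob 246,261) and the green look-alike (boss 329,245, knob 309,258). The close crop shows the grey boss with the bar and black knob, so I take the grey one. Its boss is at about (462,285), yaw 0.38, and the shaft is at about (486.6,-219.5).

>>> move_arm:
  rows:
    - {"ry": -0.115}
    - {"tx": -1.37, "tz": 3.38}
    - {"tx": -1.37, "tz": 3.38}
    - {"tx": -1.37, "tz": 3.38}
    - {"tx": -1.37, "tz": 3.38}
    - {"tx": -1.37, "tz": 3.38}
    - {"tx": -1.37, "tz": 3.38}
    - {"tx": -1.37, "tz": 3.38}
    - {"tx": -1.37, "tz": 3.38}
    - {"tx": -1.37, "tz": 3.38}

```text
validation failed for argument at $.ro...
```

>>> move_arm:
  rows:
    - {"tx": -1.37, "tz": 3.38}
    - {"tx": -1.37, "tz": 3.38}
    - {"tx": -1.37, "tz": 3.38}
    - {"tx": -3.4, "tz": 1.25}
    - {"tx": -3.4, "tz": 1.25}
    - {"tx": -3.4, "tz": 1.25}
    - {"tx": -3.4, "tz": 1.25}
    - {"tx": -3.4, "tz": 1.25}
    - {"tx": -3.4, "tz": 1.25}
    - {"tx": -3.4, "tz": 1.25}

```text
validation failed for argument at $.ro...
```

>>> move_arm:
  rows:
    - {"tx": -3.4, "tz": 1.25}
    - {"tx": -3.4, "tz": 1.25}
    - {"tx": -3.4, "tz": 1.25}
    - {"tx": -3.4, "tz": 1.25}
    - {"tx": -3.4, "tz": 1.25}
    - {"tx": -3.4, "tz": 1.25}
    - {"tx": -3.4, "tz": 1.25}
    - {"tx": -3.4, "tz": 1.25}
    - {}
    - {}

```text
validation failed for argument at $.ro...
```

>>> move_arm:
  rows:
    - {"tx": 0, "ty": 0, "tz": 0, "rx": 0, "ry": -0.115, "rz": 0, "grip": 100}
    - {"tx": -1.37, "ty": 0, "tz": 3.38, "rx": 0, "ry": 0, "rz": 0, "grip": 100}
    - {"tx": -1.37, "ty": 0, "tz": 3.38, "rx": 0, "ry": 0, "rz": 0, "grip": 100}
    - {"tx": -1.37, "ty": 0, "tz": 3.38, "rx": 0, "ry": 0, "rz": 0, "grip": 100}
    - {"tx": -1.37, "ty": 0, "tz": 3.38, "rx": 0, "ry": 0, "rz": 0, "grip": 100}
    - {"tx": -1.37, "ty": 0, "tz": 3.38, "rx": 0, "ry": 0, "rz": 0, "grip": 100}
    - {"tx": -1.37, "ty": 0, "tz": 3.38, "rx": 0, "ry": 0, "rz": 0, "grip": 100}
    - {"tx": -1.37, "ty": 0, "tz": 3.38, "rx": 0, "ry": 0, "rz": 0, "grip": 100}
    - {"tx": -1.37, "ty": 0, "tz": 3.38, "rx": 0, "ry": 0, "rz": 0, "grip": 100}
    - {"tx": -1.37, "ty": 0, "tz": 3.38, "rx": 0, "ry": 0, "rz": 0, "grip": 100}

```text
t: 0.93
eef_pos: [401.7, -374.0, 233.5]
tcp_rot: [-1.571, 0.0, -1.19]
ft_force: [0.6, -0.1, -0.3]
opening: 0.996
```

>>> move_arm:
  rows:
    - {"tx": -1.37, "ty": 0, "tz": 3.38, "rx": 0, "ry": 0, "rz": 0, "grip": 100}
    - {"tx": -1.37, "ty": 0, "tz": 3.38, "rx": 0, "ry": 0, "rz": 0, "grip": 100}
    - {"tx": -3.4, "ty": 0, "tz": 1.25, "rx": 0, "ry": 0, "rz": 0, "grip": 100}
    - {"tx": -3.4, "ty": 0, "tz": 1.25, "rx": 0, "ry": 0, "rz": 0, "grip": 100}
    - {"tx": -3.4, "ty": 0, "tz": 1.25, "rx": 0, "ry": 0, "rz": 0, "grip": 100}
    - {"tx": -3.4, "ty": 0, "tz": 1.25, "rx": 0, "ry": 0, "rz": 0, "grip": 100}
    - {"tx": -3.4, "ty": 0, "tz": 1.25, "rx": 0, "ry": 0, "rz": 0, "grip": 100}
    - {"tx": -3.4, "ty": 0, "tz": 1.25, "rx": 0, "ry": 0, "rz": 0, "grip": 100}
    - {"tx": -3.4, "ty": 0, "tz": 1.25, "rx": 0, "ry": 0, "rz": 0, "grip": 100}
    - {"tx": -3.4, "ty": 0, "tz": 1.25, "rx": 0, "ry": 0, "rz": 0, "grip": 100}

```text
t: 1.77
eef_pos: [444.6, -33.7, 233.6]
tcp_rot: [-1.571, 0.0, -1.19]
ft_force: [1.2, 0.1, 0.5]
opening: 1.002
```

>>> move_arm:
  rows:
    - {"tx": -3.4, "ty": 0, "tz": 1.25, "rx": 0, "ry": 0, "rz": 0, "grip": 100}
    - {"tx": -3.4, "ty": 0, "tz": 1.25, "rx": 0, "ry": 0, "rz": 0, "grip": 100}
    - {"tx": -3.4, "ty": 0, "tz": 1.25, "rx": 0, "ry": 0, "rz": 0, "grip": 100}
    - {"tx": -3.4, "ty": 0, "tz": 1.25, "rx": 0, "ry": 0, "rz": 0, "grip": 100}
    - {"tx": -3.4, "ty": 0, "tz": 1.25, "rx": 0, "ry": 0, "rz": 0, "grip": 100}
    - {"tx": -3.4, "ty": 0, "tz": 1.25, "rx": 0, "ry": 0, "rz": 0, "grip": 100}
    - {"tx": 0, "ty": 0, "tz": 0, "rx": 0, "ry": 0, "rz": 0, "grip": 100}
    - {"tx": 0, "ty": 0, "tz": 0, "rx": 0, "ry": 0, "rz": 0, "grip": 100}

```text
t: 2.43
eef_pos: [438.4, 183.3, 233.3]
tcp_rot: [-1.571, -0.0, -1.186]
ft_force: [-0.3, 0.2, 0.4]
opening: 0.999
```

>>> move_arm:
  rows:
    - {"tx": -2.86, "ty": 2, "tz": 2.0, "rx": 0, "ry": 0, "rz": 0, "grip": 100}
    - {"tx": -2.86, "ty": 2, "tz": 2.0, "rx": 0, "ry": 0, "rz": 0, "grip": 100}
    - {"tx": -2.86, "ty": 2, "tz": 2.0, "rx": 0, "ry": 0, "rz": 0, "grip": 100}
    - {"tx": 0, "ty": 2, "tz": 0, "rx": 0, "ry": 0, "rz": 0, "grip": 100}
    - {"tx": 0, "ty": 0, "tz": 0, "rx": 0, "ry": 0, "rz": 0, "grip": 100}
    - {"tx": 0, "ty": 0, "tz": 0, "rx": 0, "ry": 0, "rz": 0, "grip": 100}

```text
t: 2.93
eef_pos: [462.5, 282.6, 153.0]
tcp_rot: [-1.574, -0.0, -1.191]
ft_force: [-0.2, -0.4, 0.3]
opening: 1.002
```

Run:
```python
from m import *
p,D=env.read_camera('scene');s=env.state();print(s['eef_pos'],s['tcp_rot'])
cv2.imwrite('pics/s1.png',cv2.resize(p[140:320,180:420],None,fx=3.3,fy=3.3,interpolation=cv2.INTER_CUBIC))
```

```text
[462.95762047 282.61519852 154.05470452] [-1.57154869e+00 -2.77660711e-04 -1.19129694e+00]
```

View pics/s1.png

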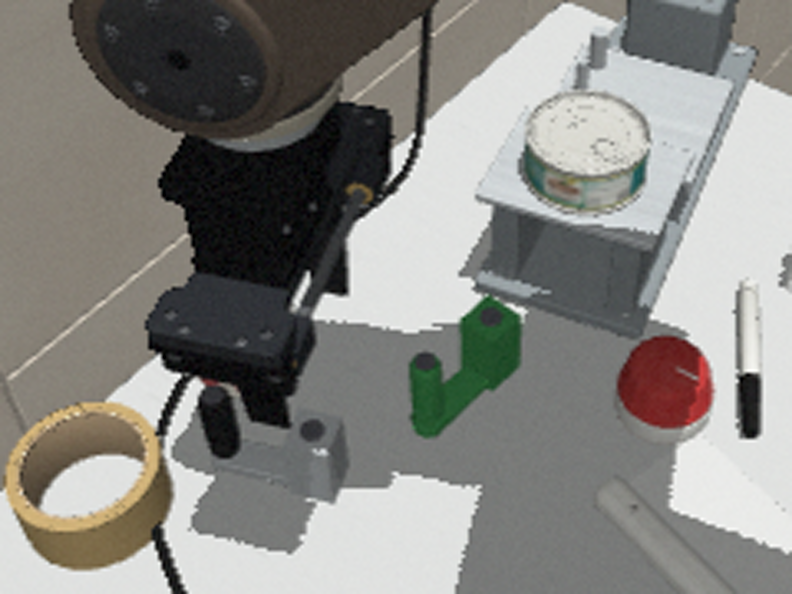

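Run:
```python
from m import *
for p in([443,332,135],[463,283,135],[482,233,135],[462,285,56]):
    u,v=proj('scene',p); print(p,((u-180)*3.3,(v-140)*3.3))
```

```text
[443, 332, 135] (np.float64(265.9578146432952), np.float64(426.1468579252267))
[463, 283, 135] (np.float64(298.4281591814164), np.float64(352.6960013706928))
[482, 233, 135] (np.float64(330.147130939954), np.float64(285.89016825321005))
[462, 285, 56] (np.float64(310.4855751395309), np.float64(432.70699183927934))
```

>>> move_arm:
  rows:
    - {"tx": -0.28, "ty": 3.0, "tz": 0.05, "rx": 0, "ry": 0, "rz": 0, "grip": 100}
    - {"tx": 0, "ty": 3.0, "tz": 0, "rx": 0, "ry": 0, "rz": 0, "grip": 100}
    - {"tx": 0, "ty": 3.0, "tz": 0, "rx": 0, "ry": 0, "rz": 0, "grip": 100}
    - {"tx": 0, "ty": 2.5, "tz": 0, "rx": 0, "ry": 0, "rz": 0, "grip": 100}
    - {"tx": 0, "ty": 0, "tz": 0, "rx": 0, "ry": 0, "rz": 0, "grip": 100}
    - {"tx": 0, "ty": 0, "tz": 0, "rx": 0, "ry": 0, "rz": 0, "grip": 0}
    - {"tx": 0, "ty": 0, "tz": 0, "rx": 0, "ry": 0, "rz": 0, "grip": 0}
    - {"tx": 0, "ty": 0, "tz": 0, "rx": 0, "ry": 0, "rz": 0, "grip": 0}
    - {"tx": 0, "ty": 0, "tz": 0, "rx": 0, "ry": 0, "rz": 0, "grip": 0}
    - {"tx": 0, "ty": 0, "tz": 0, "rx": 0, "ry": 0, "rz": 0, "grip": 0}

```text
t: 3.82
eef_pos: [462.6, 286.8, 39.9]
tcp_rot: [-1.569, -0.0, -1.19]
ft_force: [0.3, 0.1, -0.1]
opening: 0.708
```

>>> move_arm:
  rows:
    - {"tx": 0, "ty": 0, "tz": 0, "rx": 0, "ry": 0, "rz": 0, "grip": 0}
    - {"tx": 0, "ty": 0, "tz": 0, "rx": 0, "ry": 0, "rz": 0, "grip": 0}
    - {"tx": 0, "ty": 0, "tz": 0, "rx": 0, "ry": 0, "rz": 0, "grip": 0}
    - {"tx": 0, "ty": 0, "tz": 0, "rx": 0, "ry": 0, "rz": 0, "grip": 0}
    - {"tx": 0, "ty": 0, "tz": 0, "rx": 0, "ry": 0, "rz": 0, "grip": 0}
    - {"tx": 0, "ty": 0, "tz": 0, "rx": 0, "ry": 0, "rz": 0, "grip": 0}

```text
t: 4.32
eef_pos: [462.1, 286.6, 38.5]
tcp_rot: [-1.571, -0.0, -1.19]
ft_force: [0.6, -0.8, 1.9]
opening: 0.314
```

Run:
```python
from m import *
p,D=env.read_camera('scene');s=env.state();print(s['eef_pos'],s['tcp_rot'],s['opening'],s['ft_force'])
cv2.imwrite('pics/s2.png',cv2.resize(p[180:320,200:380],None,fx=4.4,fy=4.2,interpolation=cv2.INTER_CUBIC))
```

```text
[462.1115562  286.59901766  38.55879259] [-1.57106593e+00 -1.79842282e-04 -1.18999729e+00] 0.3129776297365783 [-0.30348177 -1.20266027  0.52105565]
```

View pics/s2.png

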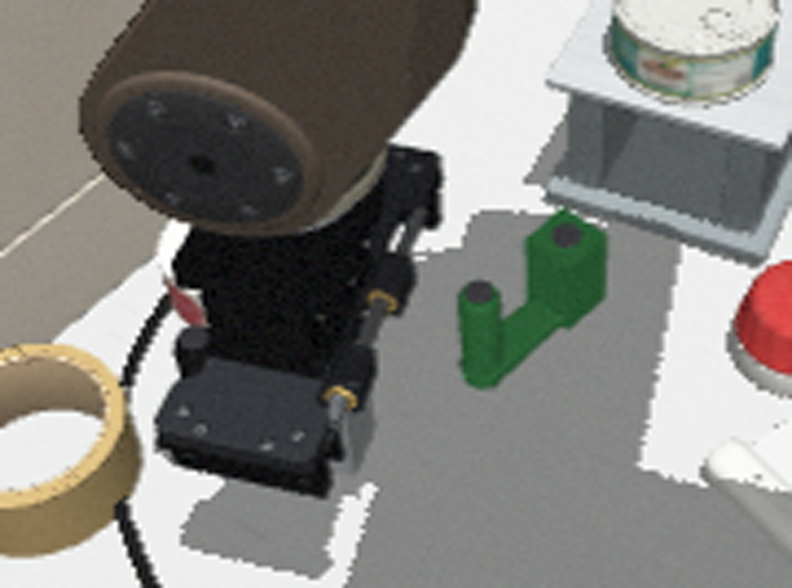

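Run:
```python
from m import *
r={}
for n in('scene','top'):
    P=[];Q=[]
    for i in range(8):
        p,D=env.read_camera(n);P.append(p.astype(float));Q.append(np.where(D>0,D,np.nan))
    p=np.mean(P,0);D=np.nanmedian(Q,0);np.save(n+'1.npy',np.nan_to_num(D))
    u,v=map(int,proj(n,(487,-219.5,140)))
    cv2.imwrite(f'pics/av_{n}.png',cv2.resize(p[v-20:v+25,u-25:u+25].clip(0,255).astype(np.uint8),None,fx=13,fy=13,interpolation=cv2.INTER_CUBIC))
    C=cloud(n,np.nan_to_num(D)); c=C[v-20:v+25,u-25:u+25].reshape(-1,3)
    s=c[(np.hypot(c[:,0]-487,c[:,1]+219.5)<17)&(c[:,2]>122)&(c[:,2]<160)]
    print(n,len(s)); print(s[np.argsort(s[:,2])].round(1)[::2])
    for lo,hi in((122,148),(148,160)): fit(s[(s[:,2]>lo)&(s[:,2]<hi)],(lo,hi))
```

```text
scene 0
[]
(122, 148) 0 rect [0. 0.] [0. 0.] 0.0
(148, 160) 0 rect [0. 0.] [0. 0.] 0.0
top 83
[[ 481.4 -212.5  122.1]
 [ 490.6 -212.5  123.4]
 [ 495.2 -212.6  124.3]
 [ 480.8 -221.1  124.5]
 [ 480.7 -216.2  125.4]
 [ 480.3 -217.9  127.7]
 [ 480.2 -224.8  128.1]
 [ 491.5 -212.9  131.3]
 [ 496.1 -213.   131.6]
 [ 484.1 -212.2  132.7]
 [ 488.7 -212.2  133.2]
 [ 480.5 -219.5  138.9]
 [ 480.4 -217.1  139.6]
 [ 480.4 -221.6  139.9]
 [ 480.2 -223.6  140.9]
 [ 484.8 -212.2  141.5]
 [ 487.  -212.1  142.3]
 [ 481.5 -226.7  146.3]
 [ 481.2 -224.   148. ]
 [ 492.9 -213.1  148.1]
 [ 483.5 -212.6  148.5]
 [ 495.1 -213.1  148.6]
 [ 487.9 -212.5  149.6]
 [ 483.1 -218.9  150.1]
 [ 480.8 -216.5  150.2]
 [ 483.1 -214.3  150.5]
 [ 489.9 -214.5  151.1]
 [ 494.5 -216.9  151.4]
 [ 494.4 -221.4  151.6]
 [ 485.2 -214.1  151.7]
 [ 494.4 -225.8  151.8]
 [ 482.8 -220.7  151.9]
 [ 485.1 -220.8  151.9]
 [ 492.  -223.4  152. ]
 [ 491.9 -221.   152.7]
 [ 489.6 -216.2  152.9]
 [ 491.7 -225.3  153.5]
 [ 484.8 -222.6  153.5]
 [ 487.  -224.9  153.9]
 [ 489.3 -224.9  154.2]
 [ 484.6 -217.9  154.3]
 [ 491.5 -218.1  154.8]]
(122, 148) 38 rect [ 484.8 -216.4] [21.2 10.5] 43.1
(148, 160) 45 rect [ 487.6 -219.2] [13.5 14.3] 86.7
```

View pics/av_scene.png

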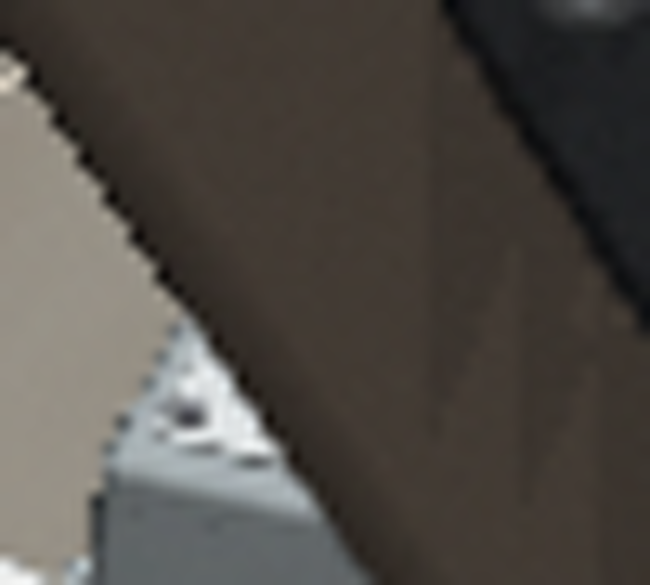

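View pics/av_top.png

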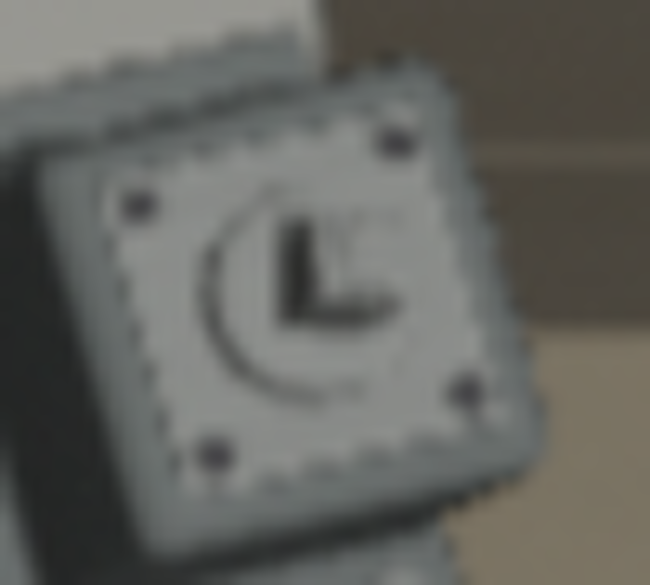

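>>> move_arm:
  rows:
    - {"tx": 0, "ty": -3.5, "tz": 0, "rx": 0, "ry": 0, "rz": 0, "grip": 0}
    - {"tx": 0, "ty": -3.5, "tz": 0, "rx": 0, "ry": 0, "rz": 0, "grip": 0}
    - {"tx": 0, "ty": -3.5, "tz": 0, "rx": 0, "ry": 0, "rz": 0, "grip": 0}
    - {"tx": 0, "ty": -3.5, "tz": 0, "rx": 0, "ry": 0.106, "rz": 0, "grip": 0}
    - {"tx": 0, "ty": -3.5, "tz": 0, "rx": 0, "ry": 0.106, "rz": 0, "grip": 0}
    - {"tx": 0, "ty": -1, "tz": 0, "rx": 0, "ry": 0.106, "rz": 0, "grip": 0}
    - {"tx": 0, "ty": 0, "tz": 0, "rx": 0, "ry": 0.106, "rz": 0, "grip": 0}
    - {"tx": 0, "ty": 0, "tz": 0, "rx": 0, "ry": 0, "rz": 0, "grip": 0}
    - {"tx": 0, "ty": 0, "tz": 0, "rx": 0, "ry": 0, "rz": 0, "grip": 0}

```text
t: 5.92
eef_pos: [461.8, 286.7, 223.3]
tcp_rot: [-1.571, -0.0, -1.611]
ft_force: [-0.1, 0.5, -3.5]
opening: 0.316
```

Run:
```python
from m import *
p,D=env.read_camera('scene');s=env.state();print(s['eef_pos'],s['tcp_rot'],s['opening'],s['ft_force'])
cv2.imwrite('pics/s3.png',cv2.resize(p[120:300,180:380],None,fx=3.3,fy=3.3,interpolation=cv2.INTER_CUBIC))
```

```text
[461.84738952 286.63298446 222.97369969] [-1.57180260e+00 -4.90198826e-04 -1.61033789e+00] 0.31732411473743116 [ 0.3518476   0.37556595 -2.39100503]
```

View pics/s3.png

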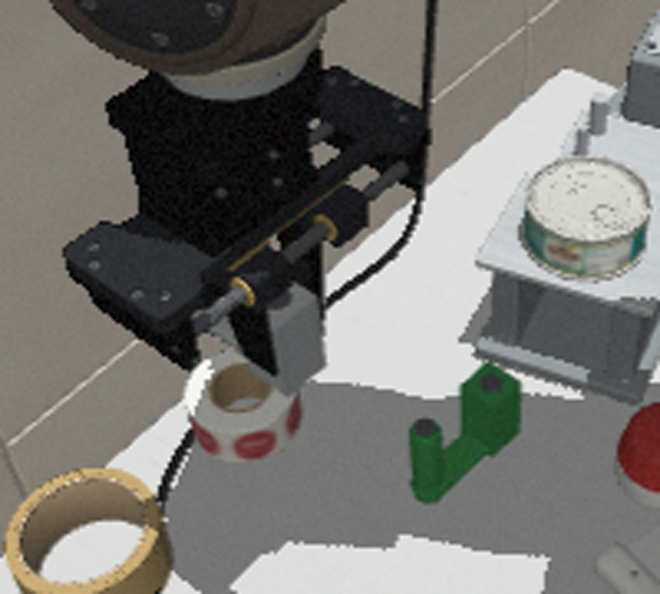

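>>> move_arm:
  rows:
    - {"tx": 3.6, "ty": 0, "tz": 0.34, "rx": 0, "ry": 0, "rz": 0, "grip": 0}
    - {"tx": 3.6, "ty": 0, "tz": 0.34, "rx": 0, "ry": 0, "rz": 0, "grip": 0}
    - {"tx": 3.6, "ty": 0, "tz": 0.34, "rx": 0, "ry": 0, "rz": 0, "grip": 0}
    - {"tx": 3.6, "ty": 0, "tz": 0.34, "rx": 0, "ry": 0, "rz": 0, "grip": 0}
    - {"tx": 3.6, "ty": 0, "tz": 0.34, "rx": 0, "ry": 0, "rz": 0, "grip": 0}
    - {"tx": 3.6, "ty": 0, "tz": 0.34, "rx": 0, "ry": 0, "rz": 0, "grip": 0}
    - {"tx": 3.6, "ty": 0, "tz": 0.34, "rx": 0, "ry": 0, "rz": 0, "grip": 0}
    - {"tx": 3.6, "ty": 0, "tz": 0.34, "rx": 0, "ry": 0, "rz": 0, "grip": 0}
    - {"tx": 3.6, "ty": 0, "tz": 0.34, "rx": 0, "ry": 0, "rz": 0, "grip": 0}
    - {"tx": 3.6, "ty": 0, "tz": 0.34, "rx": 0, "ry": 0, "rz": 0, "grip": 0}

```text
t: 6.8
eef_pos: [480.2, -76.1, 223.0]
tcp_rot: [-1.572, 0.0, -1.611]
ft_force: [0.9, -0.2, -2.0]
opening: 0.319
```

>>> move_arm:
  rows:
    - {"tx": 3.6, "ty": 0, "tz": 0.34, "rx": 0, "ry": 0, "rz": 0, "grip": 0}
    - {"tx": 3.6, "ty": 0, "tz": 0.34, "rx": 0, "ry": 0, "rz": 0, "grip": 0}
    - {"tx": 3.6, "ty": 0, "tz": 0.34, "rx": 0, "ry": 0, "rz": 0, "grip": 0}
    - {"tx": 3.6, "ty": 0, "tz": 0.34, "rx": 0, "ry": 0, "rz": 0, "grip": 0}
    - {"tx": 0, "ty": 0, "tz": 0, "rx": 0, "ry": 0, "rz": 0, "grip": 0}
    - {"tx": 0, "ty": 0, "tz": 0, "rx": 0, "ry": 0, "rz": 0, "grip": 0}
    - {"tx": 0, "ty": 0, "tz": 0, "rx": 0, "ry": 0, "rz": 0, "grip": 0}

```text
t: 7.38
eef_pos: [487.5, -218.5, 222.8]
tcp_rot: [-1.572, 0.001, -1.613]
ft_force: [-0.3, 0.8, -1.8]
opening: 0.315
```

Run:
```python
from m import *
s=env.state();print(s['eef_pos'],s['tcp_rot'],s['opening'],s['ft_force'],s['joints'])
for n in ('scene','top'):
    p,D=env.read_camera(n);np.save(n+'4.npy',D);cv2.imwrite(f'pics/{n}4.png',p)
    u,v=map(int,proj(n,(487,-219.5,180)))
    cv2.imwrite(f'pics/{n}4c.png',cv2.resize(p[max(0,v-50):v+70,u-80:u+80],None,fx=5,fy=5,interpolation=cv2.INTER_CUBIC)); print(n,u-80,max(0,v-50))
```

```text
[ 487.53916792 -218.46577526  222.81978065] [-1.57236568e+00  9.92061080e-04 -1.61276070e+00] 0.314767665730648 [-0.26335463  0.78372281 -1.78192224] [-5.44991321e-01  3.75434494e-01  1.79315057e+00  1.36070515e-04
  9.74860808e-01  1.06769212e+00]
scene 310 59
top 400 133
```

View pics/scene4c.png

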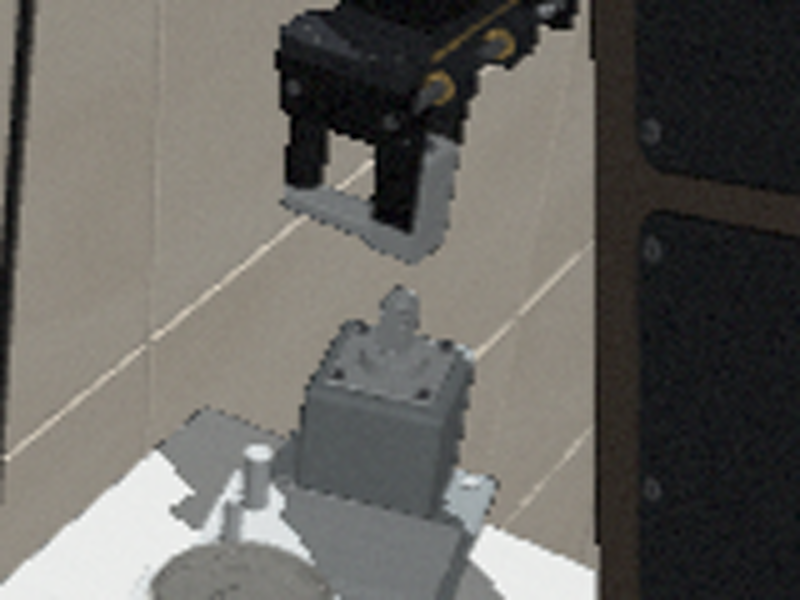

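View pics/top4c.png

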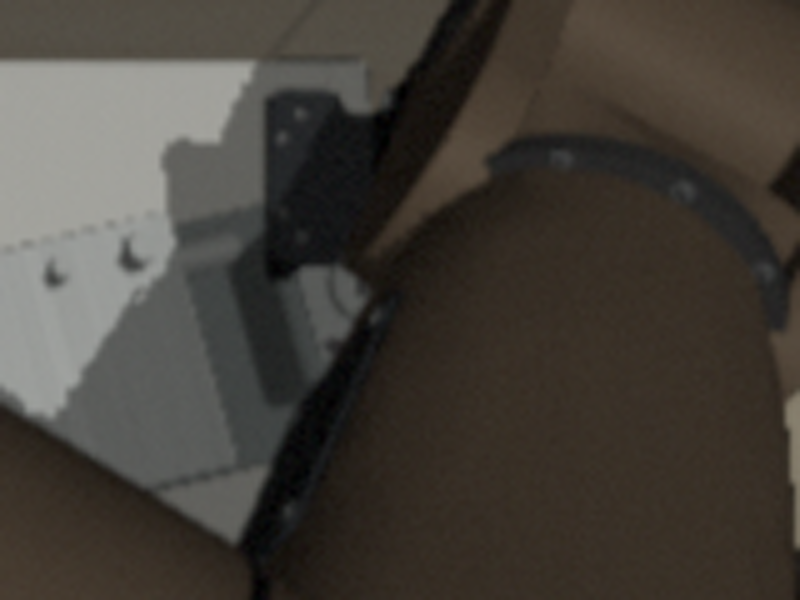

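Run:
```python
from m import *
D=np.load('scene4.npy');C=cloud('scene',D)
for z0,z1,r,t in((186,238,26,'boss'),(124,149,17,'shaft'),(150,160,17,'tip')):
    c=C.reshape(-1,3); s=c[(D.ravel()>0)&(np.hypot(c[:,0]-487,c[:,1]+219.5)<r)&(c[:,2]>z0)&(c[:,2]<z1)]
    print(t,len(s)); print(s[np.argsort(s[:,1])].round(1)[::max(1,len(s)//36)].tolist())
c=C.reshape(-1,3);s=c[(D.ravel()>0)&(c[:,2]>98)&(c[:,2]<113)&(np.hypot(c[:,0]-487,c[:,1]+219.5)<60)];fit(s,'gh')
p=cv2.imread('pics/scene4.png');cv2.imwrite('pics/s4z.png',cv2.resize(p[80:150,355:420],None,fx=8.5,fy=8.5,interpolation=cv2.INTER_CUBIC))
```

```text
boss 281
[[474.5, -239.6, 224.7], [471.9, -232.0, 197.5], [471.1, -230.0, 235.7], [472.8, -227.8, 236.1], [472.9, -224.8, 229.1], [473.6, -223.4, 201.1], [472.5, -221.6, 219.5], [512.0, -219.3, 195.4], [472.6, -218.1, 232.2], [472.3, -215.0, 222.6], [471.8, -213.3, 206.6], [510.2, -211.3, 194.0], [472.9, -210.1, 187.4], [472.6, -209.2, 208.3], [471.9, -207.2, 229.1], [475.2, -206.1, 236.8], [477.0, -205.8, 190.9], [475.7, -205.6, 203.1], [483.4, -205.2, 197.7], [488.4, -204.8, 193.1], [491.9, -204.6, 197.9], [482.3, -204.5, 192.6], [473.7, -203.8, 216.1], [489.9, -203.5, 187.4], [476.5, -203.1, 237.7], [474.6, -202.6, 187.5], [472.8, -202.0, 197.2], [485.4, -201.8, 204.4], [479.2, -201.3, 204.0], [491.2, -200.2, 211.7], [477.3, -199.8, 236.3], [481.3, -199.1, 207.2], [478.7, -198.6, 230.8], [484.0, -198.1, 209.5], [476.6, -197.4, 220.9], [496.7, -197.0, 222.7], [475.4, -196.5, 235.6], [497.3, -196.2, 231.1], [486.2, -195.7, 235.1], [494.0, -195.0, 232.9], [488.0, -193.9, 235.3]]
shaft 62
[[479.3, -231.2, 130.8], [478.9, -229.1, 135.3], [479.6, -227.9, 145.2], [478.1, -226.4, 140.2], 
[... 1248 characters left out ...]
[484.8, -213.1, 132.0], [488.2, -213.1, 133.9], [479.7, -212.8, 140.6], [482.0, -212.4, 136.7], [482.8, -212.3, 142.8], [482.4, -209.6, 128.5]]
tip 21
[[493.0, -228.0, 152.6], [483.1, -226.3, 154.1], [479.4, -225.4, 152.9], [478.8, -225.2, 150.0], [488.6, -224.8, 155.9], [484.3, -222.6, 155.5], [486.4, -221.1, 155.5], [479.7, -220.9, 152.0], [489.1, -220.4, 154.8], [482.7, -220.1, 154.3], [491.7, -219.9, 154.1], [479.4, -219.2, 156.1], [484.7, -218.3, 154.5], [487.3, -217.6, 153.9], [489.9, -216.9, 153.3], [489.0, -216.0, 151.0], [492.3, -216.0, 152.8], [480.2, -215.7, 154.5], [483.0, -215.4, 153.6], [485.1, -213.7, 153.7], [478.4, -213.4, 150.2]]
gh 411 rect [ 485.8 -220.2] [78.8 79.2] 13.7
```

View pics/s4z.png

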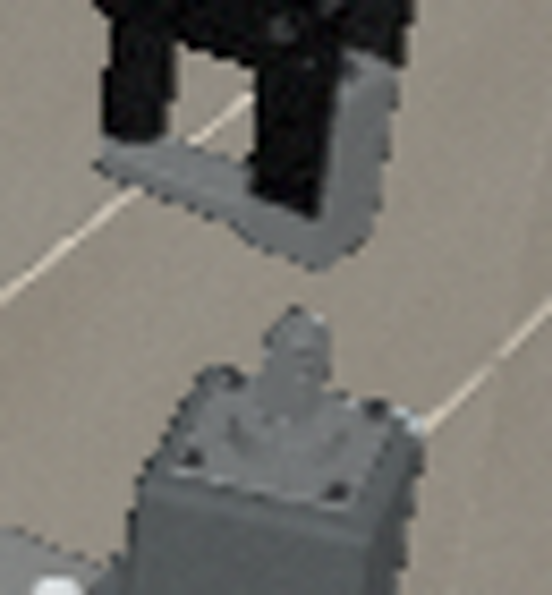

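>>> move_arm:
  rows:
    - {"tx": 0.01, "ty": 0.8, "tz": -0.1, "rx": 0, "ry": 0.015, "rz": 0, "grip": 0}
    - {"tx": 0, "ty": 1.5, "tz": 0, "rx": 0, "ry": 0, "rz": 0, "grip": 0}
    - {"tx": 0, "ty": 1.0, "tz": 0, "rx": 0, "ry": 0, "rz": 0, "grip": 0}
    - {"tx": 0, "ty": 0.2, "tz": 0, "rx": 0, "ry": 0, "rz": 0, "grip": 0}
    - {"tx": 0, "ty": 0, "tz": 0, "rx": 0, "ry": 0, "rz": 0, "grip": 0}
    - {"tx": 0, "ty": 0, "tz": 0, "rx": 0, "ry": 0, "rz": 0, "grip": 0}

```text
t: 7.98
eef_pos: [487.1, -218.1, 189.1]
tcp_rot: [-1.57, 0.0, -1.628]
ft_force: [-1.6, 3.8, 10.1]
opening: 0.316
```

>>> move_arm:
  rows:
    - {"tx": 0, "ty": 0.15, "tz": 0, "rx": 0, "ry": 0, "rz": 0, "grip": 0}
    - {"tx": 0, "ty": 0.15, "tz": 0, "rx": 0, "ry": 0, "rz": 0, "grip": 0}
    - {"tx": 0, "ty": 0, "tz": 0, "rx": 0, "ry": 0, "rz": 0, "grip": 0}
    - {"tx": 0, "ty": 0, "tz": 0, "rx": 0, "ry": 0, "rz": 0, "grip": 0}

```text
t: 8.32
eef_pos: [487.6, -218.3, 188.1]
tcp_rot: [-1.568, -0.001, -1.628]
ft_force: [-5.3, 5.4, 28.8]
opening: 0.318
```

Run:
```python
from m import *
s=env.state();print(s['eef_pos'],s['tcp_rot'],s['opening'],s['ft_force'],s['moment'])
p,D=env.read_camera('scene');np.save('scene5.npy',D);cv2.imwrite('pics/s5z.png',cv2.resize(p[80:150,355:420],None,fx=8.5,fy=8.5,interpolation=cv2.INTER_CUBIC))
```

```text
[ 487.63900175 -218.26639165  188.05666547] [-1.56762916e+00 -1.23998741e-03 -1.62814648e+00] 0.3183724145111142 [-5.25031017  5.39690781 28.82651906] [ 1.0032297   1.17591924 -0.01993083]
```

View pics/s5z.png

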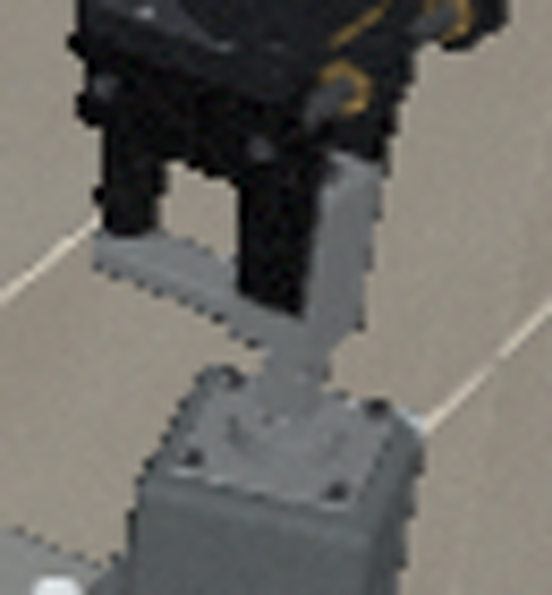

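>>> move_arm:
  rows:
    - {"tx": 0, "ty": -0.4, "tz": 0, "rx": 0, "ry": 0, "rz": 0, "grip": 0}
    - {"tx": 0, "ty": 0, "tz": 0, "rx": 0, "ry": 0, "rz": 0, "grip": 0}
    - {"tx": 0, "ty": 0, "tz": 0, "rx": 0, "ry": 0, "rz": 0, "grip": 0}

```text
t: 8.62
eef_pos: [486.9, -218.5, 189.3]
tcp_rot: [-1.571, 0.0, -1.628]
ft_force: [1.4, -0.1, -0.6]
opening: 0.315
```

```bash
cat > st.py <<'E'
from m import *
s=env.state();print(s['t'],s['eef_pos'].round(2),s['tcp_rot'].round(4),round(s['opening'],3),s['ft_force'].round(2),s['moment'].round(3))
E
python3 st.py
```

```text
8.6167 [ 486.91 -218.47  189.28] [-1.571   0.     -1.6284] 0.315 [ 1.41 -0.13 -0.62] [ 0.05  -0.083  0.   ]
```

>>> move_arm:
  rows:
    - {"tx": 0, "ty": 0, "tz": 0.25, "rx": 0, "ry": 0, "rz": 0, "grip": 0}
    - {"tx": 0, "ty": 0, "tz": 0.0, "rx": 0, "ry": 0, "rz": 0, "grip": 0}
    - {"tx": 0, "ty": 0, "tz": 0, "rx": 0, "ry": 0, "rz": 0, "grip": 0}

```text
t: 8.87
eef_pos: [489.5, -218.9, 189.2]
tcp_rot: [-1.571, 0.0, -1.629]
ft_force: [0.1, 0.9, -0.5]
opening: 0.315
```

>>> move_arm:
  rows:
    - {"tx": 0, "ty": 0, "tz": 0.15, "rx": 0, "ry": 0, "rz": 0, "grip": 0}
    - {"tx": 0, "ty": 0, "tz": 0.0, "rx": 0, "ry": 0, "rz": 0, "grip": 0}
    - {"tx": 0, "ty": 0, "tz": 0, "rx": 0, "ry": 0, "rz": 0, "grip": 0}

```text
t: 9.12
eef_pos: [491.0, -219.2, 189.4]
tcp_rot: [-1.571, -0.0, -1.629]
ft_force: [0.2, 0.3, -2.2]
opening: 0.316
```

>>> move_arm:
  rows:
    - {"tx": 0, "ty": 0, "tz": 0.15, "rx": 0, "ry": 0, "rz": 0, "grip": 0}
    - {"tx": 0, "ty": 0, "tz": 0.0, "rx": 0, "ry": 0, "rz": 0, "grip": 0}
    - {"tx": 0, "ty": 0, "tz": 0, "rx": 0, "ry": 0, "rz": 0, "grip": 0}

```text
t: 9.37
eef_pos: [492.1, -219.2, 189.5]
tcp_rot: [-1.572, 0.0, -1.629]
ft_force: [-3.3, -0.1, -2.2]
opening: 0.312
```

>>> move_arm:
  rows:
    - {"tx": 0, "ty": 0, "tz": -0.55, "rx": 0, "ry": 0, "rz": 0, "grip": 0}
    - {"tx": 0, "ty": 0, "tz": -0.2, "rx": 0, "ry": 0, "rz": 0, "grip": 0}
    - {"tx": 0, "ty": 0, "tz": 0, "rx": 0, "ry": 0, "rz": 0, "grip": 0}
    - {"tx": 0, "ty": 0, "tz": 0, "rx": 0, "ry": 0, "rz": 0, "grip": 0}

```text
t: 9.7
eef_pos: [484.9, -218.9, 189.8]
tcp_rot: [-1.57, -0.0, -1.629]
ft_force: [-0.3, 0.8, -2.1]
opening: 0.313
```

>>> move_arm:
  rows:
    - {"tx": 0, "ty": 0, "tz": -0.15, "rx": 0, "ry": 0, "rz": 0, "grip": 0}
    - {"tx": 0, "ty": 0, "tz": 0.0, "rx": 0, "ry": 0, "rz": 0, "grip": 0}
    - {"tx": 0, "ty": 0, "tz": 0, "rx": 0, "ry": 0, "rz": 0, "grip": 0}

```text
t: 9.95
eef_pos: [483.5, -218.8, 189.7]
tcp_rot: [-1.571, -0.0, -1.629]
ft_force: [0.0, 0.5, -2.2]
opening: 0.313
```

>>> move_arm:
  rows:
    - {"tx": 0, "ty": 0, "tz": -0.1, "rx": 0, "ry": 0, "rz": 0, "grip": 0}
    - {"tx": 0, "ty": 0, "tz": 0.0, "rx": 0, "ry": 0, "rz": 0, "grip": 0}
    - {"tx": 0, "ty": 0, "tz": 0, "rx": 0, "ry": 0, "rz": 0, "grip": 0}

```text
t: 10.2
eef_pos: [483.0, -218.8, 189.7]
tcp_rot: [-1.569, -0.0, -1.629]
ft_force: [4.3, 0.1, -4.6]
opening: 0.316
```

>>> move_arm:
  rows:
    - {"tx": 0, "ty": 0, "tz": -0.1, "rx": 0, "ry": 0, "rz": 0, "grip": 0}
    - {"tx": 0, "ty": 0, "tz": 0.0, "rx": 0, "ry": 0, "rz": 0, "grip": 0}
    - {"tx": 0, "ty": 0, "tz": 0, "rx": 0, "ry": 0, "rz": 0, "grip": 0}

```text
t: 10.45
eef_pos: [482.6, -218.8, 189.8]
tcp_rot: [-1.568, -0.001, -1.629]
ft_force: [8.9, 1.6, -4.9]
opening: 0.317
```

>>> move_arm:
  rows:
    - {"tx": 0, "ty": 0, "tz": 0.61, "rx": 0, "ry": 0, "rz": 0, "grip": 0}
    - {"tx": 0.5, "ty": 0, "tz": 0.0, "rx": 0, "ry": 0, "rz": 0, "grip": 0}
    - {"tx": 0, "ty": 0, "tz": 0, "rx": 0, "ry": 0, "rz": 0, "grip": 0}
    - {"tx": 0, "ty": 0, "tz": 0, "rx": 0, "ry": 0, "rz": 0, "grip": 0}

```text
t: 10.78
eef_pos: [486.9, -224.2, 189.4]
tcp_rot: [-1.572, 0.0, -1.629]
ft_force: [-0.4, -0.4, -2.7]
opening: 0.31
```

>>> move_arm:
  rows:
    - {"tx": -0.9, "ty": 0, "tz": 0, "rx": 0, "ry": 0, "rz": 0, "grip": 0}
    - {"tx": 0, "ty": 0, "tz": 0.0, "rx": 0, "ry": 0, "rz": 0, "grip": 0}
    - {"tx": 0, "ty": 0, "tz": 0, "rx": 0, "ry": 0, "rz": 0, "grip": 0}

```text
t: 11.03
eef_pos: [487.7, -216.1, 189.9]
tcp_rot: [-1.57, -0.004, -1.628]
ft_force: [-2.2, -11.7, -4.7]
opening: 0.316
```

>>> move_arm:
  rows:
    - {"tx": 0.1, "ty": 0, "tz": 0, "rx": 0, "ry": 0, "rz": 0, "grip": 0}
    - {"tx": 0, "ty": 0, "tz": 0.0, "rx": 0, "ry": 0, "rz": 0, "grip": 0}
    - {"tx": 0, "ty": 0, "tz": 0, "rx": 0, "ry": 0, "rz": 0, "grip": 0}

```text
t: 11.28
eef_pos: [487.6, -216.6, 189.8]
tcp_rot: [-1.57, -0.002, -1.629]
ft_force: [-0.6, -7.9, -3.0]
opening: 0.316
```

>>> move_arm:
  rows:
    - {"tx": 0.85, "ty": 0, "tz": 0, "rx": 0, "ry": 0, "rz": 0, "grip": 0}
    - {"tx": 0, "ty": 0, "tz": 0.0, "rx": 0, "ry": 0, "rz": 0, "grip": 0}
    - {"tx": 0, "ty": 0, "tz": 0, "rx": 0, "ry": 0, "rz": 0, "grip": 0}

```text
t: 11.53
eef_pos: [487.1, -224.6, 189.7]
tcp_rot: [-1.571, -0.0, -1.629]
ft_force: [0.5, 0.6, -2.3]
opening: 0.317
```

>>> move_arm:
  rows:
    - {"tx": 0.1, "ty": 0, "tz": 0, "rx": 0, "ry": 0, "rz": 0, "grip": 0}
    - {"tx": 0, "ty": 0, "tz": 0.0, "rx": 0, "ry": 0, "rz": 0, "grip": 0}
    - {"tx": 0, "ty": 0, "tz": 0, "rx": 0, "ry": 0, "rz": 0, "grip": 0}

```text
t: 11.78
eef_pos: [487.0, -224.9, 189.5]
tcp_rot: [-1.571, 0.001, -1.629]
ft_force: [-0.4, 3.2, -0.8]
opening: 0.318
```

>>> move_arm:
  rows:
    - {"tx": -0.44, "ty": 0, "tz": 0.03, "rx": 0, "ry": 0, "rz": 0, "grip": 0}
    - {"tx": 0, "ty": 0, "tz": 0.0, "rx": 0, "ry": 0, "rz": 0, "grip": 0}
    - {"tx": 0, "ty": 0, "tz": 0, "rx": 0, "ry": 0, "rz": 0, "grip": 0}
    - {"tx": 0, "ty": 0.2, "tz": 0, "rx": 0, "ry": 0, "rz": 0, "grip": 0}
    - {"tx": 0, "ty": 0.2, "tz": 0, "rx": 0, "ry": 0, "rz": 0, "grip": 0}
    - {"tx": 0, "ty": 0, "tz": 0, "rx": 0, "ry": 0, "rz": 0, "grip": 0}
    - {"tx": 0, "ty": 0, "tz": 0, "rx": 0, "ry": 0, "rz": 0, "grip": 0}

```text
t: 12.37
eef_pos: [487.6, -221.1, 185.4]
tcp_rot: [-1.571, 0.0, -1.629]
ft_force: [0.0, 0.1, -3.1]
opening: 0.313
```

>>> move_arm:
  rows:
    - {"tx": 0, "ty": 0.3, "tz": 0, "rx": 0, "ry": 0, "rz": 0, "grip": 0}
    - {"tx": 0, "ty": 0.3, "tz": 0.0, "rx": 0, "ry": 0, "rz": 0, "grip": 0}
    - {"tx": 0, "ty": 0.3, "tz": 0, "rx": 0, "ry": 0, "rz": 0, "grip": 0}
    - {"tx": 0, "ty": 0, "tz": 0, "rx": 0, "ry": 0, "rz": 0, "grip": 0}
    - {"tx": 0, "ty": 0, "tz": 0, "rx": 0, "ry": 0, "rz": 0, "grip": 0}

```text
t: 12.78
eef_pos: [487.6, -221.0, 176.4]
tcp_rot: [-1.571, 0.0, -1.629]
ft_force: [0.3, -0.4, -1.5]
opening: 0.314
```

>>> move_arm:
  rows:
    - {"tx": 0, "ty": 0.3, "tz": 0, "rx": 0, "ry": 0, "rz": 0, "grip": 0}
    - {"tx": 0, "ty": 0.3, "tz": 0.0, "rx": 0, "ry": 0, "rz": 0, "grip": 0}
    - {"tx": 0, "ty": 0.3, "tz": 0, "rx": 0, "ry": 0, "rz": 0, "grip": 0}
    - {"tx": 0, "ty": 0, "tz": 0, "rx": 0, "ry": 0, "rz": 0, "grip": 0}
    - {"tx": 0, "ty": 0, "tz": 0, "rx": 0, "ry": 0, "rz": 0, "grip": 0}

```text
t: 13.2
eef_pos: [487.6, -221.0, 167.4]
tcp_rot: [-1.571, 0.0, -1.629]
ft_force: [0.2, -0.3, -2.2]
opening: 0.314
```

>>> move_arm:
  rows:
    - {"tx": 0, "ty": 0.3, "tz": 0, "rx": 0, "ry": 0, "rz": 0, "grip": 0}
    - {"tx": 0, "ty": 0.3, "tz": 0.0, "rx": 0, "ry": 0, "rz": 0, "grip": 0}
    - {"tx": 0, "ty": 0.2, "tz": 0, "rx": 0, "ry": 0, "rz": 0, "grip": 0}
    - {"tx": 0, "ty": 0, "tz": 0, "rx": 0, "ry": 0, "rz": 0, "grip": 0}
    - {"tx": 0, "ty": 0, "tz": 0, "rx": 0, "ry": 0, "rz": 0, "grip": 0}

```text
t: 13.62
eef_pos: [487.7, -221.1, 159.5]
tcp_rot: [-1.571, 0.0, -1.629]
ft_force: [0.7, -0.1, -2.2]
opening: 0.315
```

>>> move_arm:
  rows:
    - {"tx": 0, "ty": 0.2, "tz": 0, "rx": 0, "ry": 0, "rz": 0, "grip": 0}
    - {"tx": 0, "ty": 0.15, "tz": 0.0, "rx": 0, "ry": 0, "rz": 0, "grip": 0}
    - {"tx": 0, "ty": 0, "tz": 0, "rx": 0, "ry": 0, "rz": 0, "grip": 0}
    - {"tx": 0, "ty": 0, "tz": 0, "rx": 0, "ry": 0, "rz": 0, "grip": 0}

```text
t: 13.95
eef_pos: [487.8, -221.2, 157.1]
tcp_rot: [-1.57, -0.001, -1.629]
ft_force: [-3.3, 2.8, 9.8]
opening: 0.315
```

>>> move_arm:
  rows:
    - {"tx": 0, "ty": 0, "tz": 0, "rx": 0, "ry": 0, "rz": 0, "grip": 85}
    - {"tx": 0, "ty": 0, "tz": 0, "rx": 0, "ry": 0, "rz": 0, "grip": 85}
    - {"tx": 0, "ty": 0, "tz": 0, "rx": 0, "ry": 0, "rz": 0, "grip": 85}
    - {"tx": 0, "ty": 0, "tz": 0, "rx": 0, "ry": 0, "rz": 0, "grip": 85}
    - {"tx": 0, "ty": -2, "tz": 0, "rx": 0, "ry": 0, "rz": 0, "grip": 85}
    - {"tx": 0, "ty": -3, "tz": 0, "rx": 0, "ry": 0, "rz": 0, "grip": 85}
    - {"tx": 0, "ty": -3, "tz": 0, "rx": 0, "ry": 0, "rz": 0, "grip": 85}
    - {"tx": 0, "ty": 0, "tz": 0, "rx": 0, "ry": 0, "rz": 0, "grip": 85}

```text
t: 14.62
eef_pos: [489.2, -221.9, 241.0]
tcp_rot: [-1.564, -0.004, -1.629]
ft_force: [-0.4, -1.0, 0.6]
opening: 0.81
```

```bash
python3 st.py
python3 - <<'E'
from m import *
p,D=env.read_camera('scene');np.save('scene6.npy',D);cv2.imwrite('pics/s6z.png',cv2.resize(p[60:180,320:460],None,fx=5,fy=5,interpolation=cv2.INTER_CUBIC))
C=cloud('scene',D);c=C.reshape(-1,3)
s=c[(np.hypot(c[:,0]-552,c[:,1]+226)<22)&(c[:,2]>150)&(c[:,2]<200)];print(len(s),s[:,2].max());t=s[s[:,2]>183];print(t.mean(0),len(t))
s=c[(np.hypot(c[:,0]-487,c[:,1]+221)<16)&(c[:,2]>165)&(c[:,2]<185)];print('bosstop',np.percentile(s[:,2],[50,80,95]),len(s))
E
```

```text
14.6167 [ 489.24 -221.93  240.98] [-1.5642 -0.0035 -1.6289] 0.81 [-0.37 -1.03  0.61] [-0.004  0.017  0.019]
122 192.8640564925082
[ 552.1227956  -221.67160746  187.93329475] 34
bosstop [176.1827453  177.61414945 178.86024289] 91
```

View pics/s6z.png

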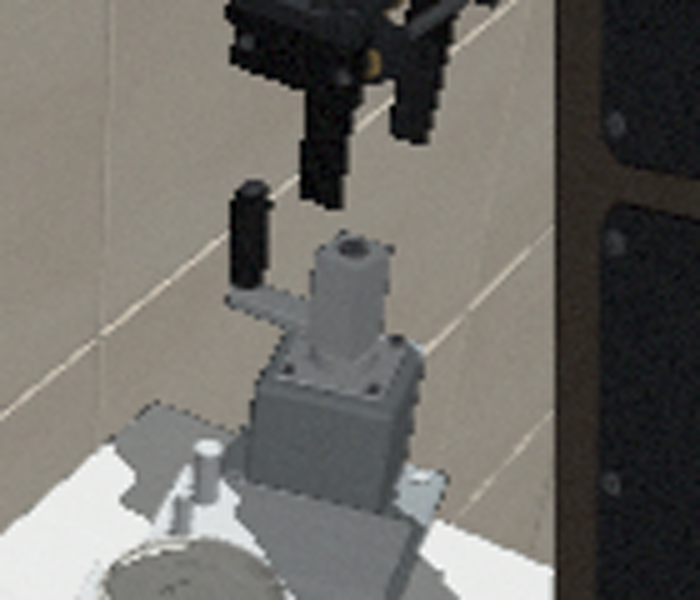

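>>> move_arm:
  rows:
    - {"tx": 0, "ty": 0, "tz": 3.2, "rx": 0, "ry": 0, "rz": 0, "grip": 85}
    - {"tx": 0, "ty": 0, "tz": 3.3, "rx": 0, "ry": 0, "rz": 0, "grip": 85}
    - {"tx": 0, "ty": 0, "tz": 0, "rx": 0, "ry": 0, "rz": 0, "grip": 85}
    - {"tx": 0, "ty": 0, "tz": 0, "rx": 0, "ry": 0, "rz": 0, "grip": 85}
    - {"tx": 0, "ty": 0, "tz": 0, "rx": 0, "ry": 0, "rz": 0, "grip": 85}

```text
t: 15.08
eef_pos: [551.9, -224.6, 234.9]
tcp_rot: [-1.573, 0.001, -1.629]
ft_force: [-0.5, -0.8, -0.6]
opening: 0.847
```

>>> move_arm:
  rows:
    - {"tx": 0, "ty": 2.3, "tz": 0.05, "rx": 0, "ry": 0, "rz": 0, "grip": 85}
    - {"tx": 0, "ty": 2.3, "tz": 0, "rx": 0, "ry": 0, "rz": 0, "grip": 85}
    - {"tx": 0, "ty": 2.2, "tz": 0, "rx": 0, "ry": 0, "rz": 0, "grip": 85}
    - {"tx": 0, "ty": 0, "tz": 0, "rx": 0, "ry": 0, "rz": 0, "grip": 0}
    - {"tx": 0, "ty": 0, "tz": 0, "rx": 0, "ry": 0, "rz": 0, "grip": 0}
    - {"tx": 0, "ty": 0, "tz": 0, "rx": 0, "ry": 0, "rz": 0, "grip": 0}
    - {"tx": 0, "ty": 0, "tz": 0, "rx": 0, "ry": 0, "rz": 0, "grip": 0}
    - {"tx": 0, "ty": 0, "tz": 0, "rx": 0, "ry": 0, "rz": 0, "grip": 0}
    - {"tx": 0, "ty": 0, "tz": 0, "rx": 0, "ry": 0, "rz": 0, "grip": 0}
    - {"tx": 0, "ty": 0, "tz": 0, "rx": 0, "ry": 0, "rz": 0, "grip": 0}

```text
t: 15.92
eef_pos: [553.2, -224.9, 168.7]
tcp_rot: [-1.57, -0.0, -1.629]
ft_force: [-0.0, -0.1, 0.0]
opening: 0.417
```

>>> move_arm:
  rows:
    - {"tx": 0, "ty": 0, "tz": 0, "rx": 0, "ry": 0, "rz": 0, "grip": 0}
    - {"tx": 0, "ty": 0, "tz": 0, "rx": 0, "ry": 0, "rz": 0, "grip": 0}
    - {"tx": 0, "ty": 0, "tz": 0, "rx": 0, "ry": 0, "rz": 0, "grip": 0}

```text
t: 16.17
eef_pos: [553.1, -224.9, 168.2]
tcp_rot: [-1.571, -0.0, -1.629]
ft_force: [0.0, 0.2, -0.9]
opening: 0.222
```

```bash
python3 st.py
python3 - <<'E'
from m import *
p,D=env.read_camera('scene');cv2.imwrite('pics/s7z.png',cv2.resize(p[60:180,320:460],None,fx=5,fy=5,interpolation=cv2.INTER_CUBIC))
E
```

```text
16.1667 [ 553.13 -224.9   168.19] [-1.5707e+00 -1.0000e-04 -1.6290e+00] 0.222 [ 0.    0.21 -0.9 ] [-0.027 -0.092 -0.069]
```

View pics/s7z.png

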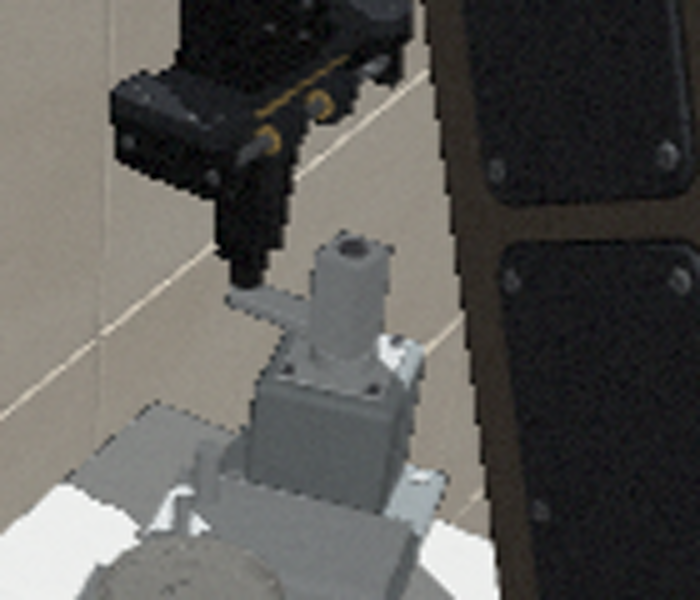

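Run:
```python
from m import *
a=np.radians(13.6);ex=np.array([np.cos(a),np.sin(a)]);ey=np.array([-ex[1],ex[0]])
for n in('scene','top'):
    C=cloud(n,np.load(n+'0.npy')).reshape(-1,3); d=C[:,:2]-[487.5,-221]; l=np.c_[d@ex,d@ey,C[:,2]]
    s=l[(abs(l[:,0])<70)&(l[:,1]>50)&(l[:,1]<195)&(l[:,2]>78)&(l[:,2]<135)]
    print(n,len(s)); print(s[::max(1,len(s)//25)].round(0).tolist())
# circle plan: knob angle phi, clockwise steps
```

```text
scene 92
[[49.0, 91.0, 101.0], [41.0, 88.0, 102.0], [45.0, 93.0, 101.0], [38.0, 90.0, 100.0], [44.0, 96.0, 100.0], [49.0, 98.0, 97.0], [41.0, 98.0, 99.0], [45.0, 102.0, 97.0], [37.0, 98.0, 97.0], [42.0, 101.0, 94.0], [48.0, 99.0, 88.0], [39.0, 99.0, 90.0], [45.0, 100.0, 86.0], [37.0, 98.0, 87.0], [42.0, 99.0, 82.0], [49.0, 130.0, 100.0], [47.0, 101.0, 79.0], [39.0, 100.0, 81.0], [42.0, 134.0, 102.0], [43.0, 139.0, 102.0], [46.0, 136.0, 95.0], [40.0, 131.0, 94.0], [41.0, 137.0, 94.0], [43.0, 137.0, 90.0], [45.0, 137.0, 87.0], [45.0, 140.0, 85.0], [48.0, 136.0, 78.0], [40.0, 135.0, 80.0], [46.0, 168.0, 100.0], [42.0, 139.0, 79.0], [44.0, 173.0, 101.0]]
top 101
[[52.0, 97.0, 99.0], [50.0, 97.0, 100.0], [50.0, 101.0, 92.0], [47.0, 93.0, 96.0], [47.0, 103.0, 97.0], [44.0, 94.0, 98.0], [44.0, 103.0, 98.0], [41.0, 95.0, 99.0], [48.0, 133.0, 102.0], [40.0, 100.0, 100.0], [47.0, 138.0, 101.0], [41.0, 100.0, 85.0], [46.0, 140.0, 98.0], [43.0, 131.0, 97.0], [51.0, 174.0, 100.0], [42.0, 139.0, 102.0], [49.0, 177.0, 100.0], [44.0, 141.0, 81.0], [48.0, 182.0, 98.0], [46.0, 173.0, 99.0], [45.0, 180.0, 100.0], [43.0, 171.0, 98.0], [42.0, 179.0, 104.0], [42.0, 183.0, 92.0], [39.0, 174.0, 97.0], [39.0, 175.0, 83.0]]
```

>>> move_arm:
  rows:
    - {"tx": 1.017, "ty": 0, "tz": -0.08, "rx": 0, "ry": 0, "rz": 0, "grip": 0}
    - {"tx": 0.992, "ty": 0, "tz": -0.238, "rx": 0, "ry": 0, "rz": 0, "grip": 0}
    - {"tx": 0.942, "ty": 0, "tz": -0.39, "rx": 0, "ry": 0, "rz": 0, "grip": 0}
    - {"tx": 0.87, "ty": 0, "tz": -0.533, "rx": 0, "ry": 0, "rz": 0, "grip": 0}
    - {"tx": 0.776, "ty": 0, "tz": -0.662, "rx": 0, "ry": 0, "rz": 0, "grip": 0}
    - {"tx": 0.662, "ty": 0, "tz": -0.776, "rx": 0, "ry": 0, "rz": 0, "grip": 0}
    - {"tx": 0.533, "ty": 0, "tz": -0.87, "rx": 0, "ry": 0, "rz": 0, "grip": 0}
    - {"tx": 0.39, "ty": 0, "tz": -0.942, "rx": 0, "ry": 0, "rz": 0, "grip": 0}
    - {"tx": 0.238, "ty": 0, "tz": -0.992, "rx": 0, "ry": 0, "rz": 0, "grip": 0}
    - {"tx": 0.08, "ty": 0, "tz": -1.017, "rx": 0, "ry": 0, "rz": 0, "grip": 0}

```text
t: 17.05
eef_pos: [484.4, -287.4, 169.1]
tcp_rot: [-1.567, -0.002, -1.63]
ft_force: [3.1, 2.7, 8.5]
opening: 0.229
```

```bash
python3 st.py
```

```text
17.05 [ 484.37 -287.41  169.06] [-1.5675 -0.0017 -1.6301] 0.229 [3.13 2.68 8.49] [ 1.137 -0.812 -0.017]
```

>>> move_arm:
  rows:
    - {"tx": -0.318, "ty": 0, "tz": -2.009, "rx": 0, "ry": 0, "rz": 0, "grip": 0}
    - {"tx": -0.923, "ty": 0, "tz": -1.812, "rx": 0, "ry": 0, "rz": 0, "grip": 0}
    - {"tx": -1.438, "ty": 0, "tz": -1.438, "rx": 0, "ry": 0, "rz": 0, "grip": 0}
    - {"tx": -1.812, "ty": 0, "tz": -0.923, "rx": 0, "ry": 0, "rz": 0, "grip": 0}
    - {"tx": -2.009, "ty": 0, "tz": -0.318, "rx": 0, "ry": 0, "rz": 0, "grip": 0}
    - {"tx": 0, "ty": 0, "tz": 0, "rx": 0, "ry": 0, "rz": 0, "grip": 0}

```text
t: 17.55
eef_pos: [421.5, -216.2, 169.0]
tcp_rot: [-1.571, -0.001, -1.629]
ft_force: [-11.5, 0.7, 13.4]
opening: 0.222
```

```bash
python3 st.py
python3 - <<'E'
from m import *
p,D=env.read_camera('scene');np.save('scene8.npy',D);cv2.imwrite('pics/s8z.png',cv2.resize(p[60:240,300:460],None,fx=3.6,fy=3.3,interpolation=cv2.INTER_CUBIC))
E
```

```text
17.55 [ 421.47 -216.24  168.98] [-1.5710e+00 -1.2000e-03 -1.6286e+00] 0.222 [-11.5    0.67  13.43] [ 0.391  1.869 -0.024]
```

View pics/s8z.png

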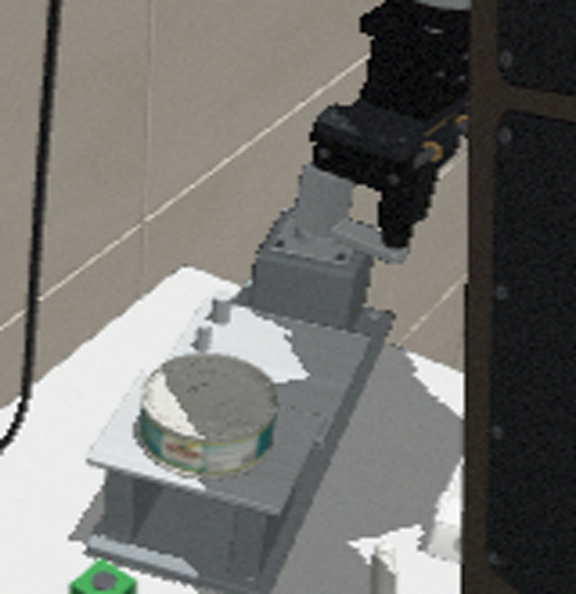

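>>> move_arm:
  rows:
    - {"tx": -2.009, "ty": 0, "tz": 0.318, "rx": 0, "ry": 0, "rz": 0, "grip": 0}
    - {"tx": -1.812, "ty": 0, "tz": 0.923, "rx": 0, "ry": 0, "rz": 0, "grip": 0}
    - {"tx": -1.438, "ty": 0, "tz": 1.438, "rx": 0, "ry": 0, "rz": 0, "grip": 0}
    - {"tx": -0.923, "ty": 0, "tz": 1.812, "rx": 0, "ry": 0, "rz": 0, "grip": 0}
    - {"tx": -0.318, "ty": 0, "tz": 2.009, "rx": 0, "ry": 0, "rz": 0, "grip": 0}

```text
t: 18.02
eef_pos: [492.1, -156.5, 169.0]
tcp_rot: [-1.57, -0.002, -1.628]
ft_force: [-3.8, -14.1, 5.4]
opening: 0.227
```

>>> move_arm:
  rows:
    - {"tx": 0.318, "ty": 0, "tz": 2.009, "rx": 0, "ry": 0, "rz": 0, "grip": 0}
    - {"tx": 0.923, "ty": 0, "tz": 1.812, "rx": 0, "ry": 0, "rz": 0, "grip": 0}
    - {"tx": 1.438, "ty": 0, "tz": 1.438, "rx": 0, "ry": 0, "rz": 0, "grip": 0}
    - {"tx": 1.812, "ty": 0, "tz": 0.923, "rx": 0, "ry": 0, "rz": 0, "grip": 0}
    - {"tx": 2.009, "ty": 0, "tz": 0.318, "rx": 0, "ry": 0, "rz": 0, "grip": 0}
    - {"tx": 0, "ty": 0, "tz": 0, "rx": 0, "ry": 0, "rz": 0, "grip": 0}

```text
t: 18.52
eef_pos: [552.3, -228.3, 168.2]
tcp_rot: [-1.572, -0.001, -1.631]
ft_force: [-3.2, -0.0, 9.7]
opening: 0.225
```

```bash
python3 st.py
cat > lv.py <<'E'
import sys
from m import *
tag=sys.argv[1]
a=np.radians(13.6);ex=np.array([np.cos(a),np.sin(a)]);ey=np.array([-ex[1],ex[0]])
for n in('scene','top'):
    p,D=env.read_camera(n);cv2.imwrite(f'pics/{n}_{tag}.png',cv2.resize(p[60:260,300:500] if n=='scene' else p[130:290,320:520],None,fx=3,fy=3,interpolation=cv2.INTER_CUBIC))
    C=cloud(n,D).reshape(-1,3);C=C[D.ravel()>0]; d=C[:,:2]-[487.6,-221]; l=np.c_[d@ex,d@ey,C[:,2]]
    def md(y0,y1,x0=-60,x1=60):
        s=l[(l[:,0]>x0)&(l[:,0]<x1)&(l[:,1]>y0)&(l[:,1]<y1)&(l[:,2]>30)&(l[:,2]<118)]
        # upper-face points via plane fit about median
        z=s[:,2]; m=np.median(z); k=abs(z-m)<5
        return round(z[k].mean(),2),k.sum()
    print(n,'plat',md(80,128,-60,30),md(150,192,-60,30),'ledge',md(214,300))
    t=C[(C[:,2]>132)&(C[:,2]<150)&(np.hypot(C[:,0]-427,C[:,1]-30)<60)]; print(' tin',t.mean(0).round(1),len(t))
E
python3 lv.py a
```

```text
18.5167 [ 552.31 -228.29  168.24] [-1.5719e+00 -9.0000e-04 -1.6306e+00] 0.225 [-3.17 -0.04  9.73] [-0.243  0.826  0.018]
scene plat (np.float64(86.27), np.int64(395)) (np.float64(86.18), np.int64(155)) ledge (np.float64(106.01), np.int64(515))
 tin [425.1  32.1 142.1] 918
top plat (np.float64(nan), np.int64(0)) (np.float64(nan), np.int64(0)) ledge (np.float64(nan), np.int64(0))
 tin [nan nan nan] 0
  return _methods._mean(a, axis=axis, dtype=dtype,
  ret = ret.dtype.type(ret / rcount)
lv.py:12: RuntimeWarning: Mean of empty slice.
  return round(z[k].mean(),2),k.sum()
lv.py:14: RuntimeWarning: Mean of empty slice.
  t=C[(C[:,2]>132)&(C[:,2]<150)&(np.hypot(C[:,0]-427,C[:,1]-30)<60)]; print(' tin',t.mean(0).round(1),len(t))
  ret = um.true_divide(
```

```bash
sleep 0
```

```text
(no output)
```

View pics/scene_a.png

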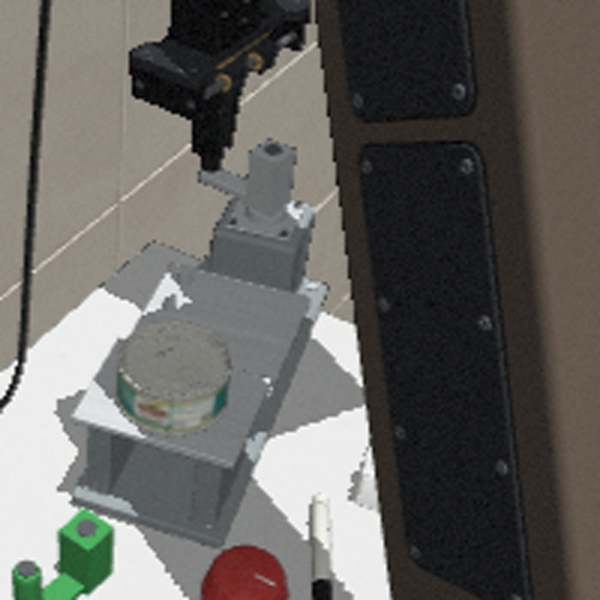

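>>> move_arm:
  rows:
    - {"tx": 2.009, "ty": 0, "tz": -0.318, "rx": 0, "ry": 0, "rz": 0, "grip": 0}
    - {"tx": 1.812, "ty": 0, "tz": -0.923, "rx": 0, "ry": 0, "rz": 0, "grip": 0}
    - {"tx": 1.438, "ty": 0, "tz": -1.438, "rx": 0, "ry": 0, "rz": 0, "grip": 0}
    - {"tx": 0.923, "ty": 0, "tz": -1.812, "rx": 0, "ry": 0, "rz": 0, "grip": 0}
    - {"tx": 0.318, "ty": 0, "tz": -2.009, "rx": 0, "ry": 0, "rz": 0, "grip": 0}
    - {"tx": -0.318, "ty": 0, "tz": -2.009, "rx": 0, "ry": 0, "rz": 0, "grip": 0}
    - {"tx": -0.923, "ty": 0, "tz": -1.812, "rx": 0, "ry": 0, "rz": 0, "grip": 0}
    - {"tx": -1.438, "ty": 0, "tz": -1.438, "rx": 0, "ry": 0, "rz": 0, "grip": 0}
    - {"tx": -1.812, "ty": 0, "tz": -0.923, "rx": 0, "ry": 0, "rz": 0, "grip": 0}
    - {"tx": -2.009, "ty": 0, "tz": -0.318, "rx": 0, "ry": 0, "rz": 0, "grip": 0}

```text
t: 19.45
eef_pos: [421.2, -218.6, 169.0]
tcp_rot: [-1.571, -0.003, -1.63]
ft_force: [-2.7, -3.9, 9.5]
opening: 0.23
```

>>> move_arm:
  rows:
    - {"tx": -2.009, "ty": 0, "tz": 0.318, "rx": 0, "ry": 0, "rz": 0, "grip": 0}
    - {"tx": -1.812, "ty": 0, "tz": 0.923, "rx": 0, "ry": 0, "rz": 0, "grip": 0}
    - {"tx": -1.438, "ty": 0, "tz": 1.438, "rx": 0, "ry": 0, "rz": 0, "grip": 0}
    - {"tx": -0.923, "ty": 0, "tz": 1.812, "rx": 0, "ry": 0, "rz": 0, "grip": 0}
    - {"tx": -0.318, "ty": 0, "tz": 2.009, "rx": 0, "ry": 0, "rz": 0, "grip": 0}
    - {"tx": 0.318, "ty": 0, "tz": 2.009, "rx": 0, "ry": 0, "rz": 0, "grip": 0}
    - {"tx": 0.923, "ty": 0, "tz": 1.812, "rx": 0, "ry": 0, "rz": 0, "grip": 0}
    - {"tx": 0.719, "ty": 0, "tz": 0.719, "rx": 0, "ry": 0, "rz": 0, "grip": 0}
    - {"tx": 0, "ty": 0, "tz": 0, "rx": 0, "ry": 0, "rz": 0, "grip": 0}
    - {"tx": 0, "ty": 0, "tz": 0, "rx": 0, "ry": 0, "rz": 0, "grip": 0}

```text
t: 20.28
eef_pos: [537.0, -180.2, 168.9]
tcp_rot: [-1.568, -0.002, -1.629]
ft_force: [2.1, -0.1, 7.3]
opening: 0.226
```

```bash
python3 st.py;sed -i "s/for n in('scene','top'):/for n in('scene',):/" lv.py; python3 lv.py b; python3 lv.py c
```

```text
20.2833 [ 536.97 -180.21  168.87] [-1.5676 -0.0021 -1.6294] 0.226 [ 2.06 -0.12  7.3 ] [-0.238 -0.264 -0.001]
scene plat (np.float64(103.74), np.int64(402)) (np.float64(103.79), np.int64(273)) ledge (np.float64(106.08), np.int64(519))
 tin [425.2  32.  142.1] 912
scene plat (np.float64(103.71), np.int64(412)) (np.float64(103.82), np.int64(275)) ledge (np.float64(106.02), np.int64(514))
 tin [424.8  32.  142.1] 918
```

View pics/scene_c.png

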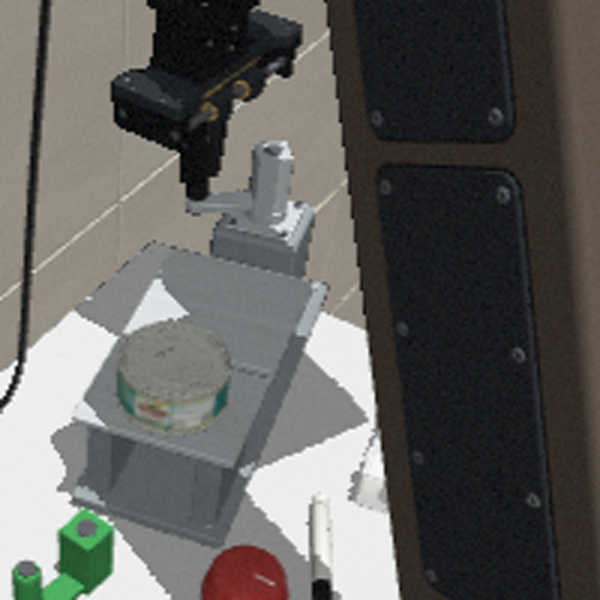

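>>> move_arm:
  rows:
    - {"tx": 0.776, "ty": 0, "tz": 0.662, "rx": 0, "ry": 0, "rz": 0, "grip": 0}
    - {"tx": 0.87, "ty": 0, "tz": 0.533, "rx": 0, "ry": 0, "rz": 0, "grip": 0}
    - {"tx": 0.942, "ty": 0, "tz": 0.39, "rx": 0, "ry": 0, "rz": 0, "grip": 0}
    - {"tx": 0.992, "ty": 0, "tz": 0.238, "rx": 0, "ry": 0, "rz": 0, "grip": 0}
    - {"tx": 0, "ty": 0, "tz": 0, "rx": 0, "ry": 0, "rz": 0, "grip": 0}
    - {"tx": 0, "ty": 0, "tz": 0, "rx": 0, "ry": 0, "rz": 0, "grip": 0}

```text
t: 20.88
eef_pos: [552.1, -217.0, 168.7]
tcp_rot: [-1.569, -0.002, -1.63]
ft_force: [-0.5, -0.7, 6.2]
opening: 0.224
```

```bash
python3 st.py; python3 lv.py d; python3 lv.py e;python3 lv.py f;python3 lv.py g
```

```text
20.8833 [ 552.14 -217.    168.7 ] [-1.5693 -0.0017 -1.6298] 0.224 [-0.5  -0.71  6.23] [-0.081  0.279  0.003]
scene plat (np.float64(105.78), np.int64(404)) (np.float64(105.73), np.int64(284)) ledge (np.float64(105.99), np.int64(524))
 tin [425.   32.1 142.1] 922
scene plat (np.float64(105.79), np.int64(391)) (np.float64(105.76), np.int64(294)) ledge (np.float64(106.05), np.int64(504))
 tin [424.9  32.2 142.1] 921
scene plat (np.float64(105.79), np.int64(407)) (np.float64(105.72), np.int64(291)) ledge (np.float64(106.01), np.int64(515))
 tin [425.   32.  142.1] 923
scene plat (np.float64(105.78), np.int64(408)) (np.float64(105.8), np.int64(283)) ledge (np.float64(106.02), np.int64(505))
 tin [425.   32.2 142.1] 926
```

>>> move_arm:
  rows:
    - {"tx": 0.25, "ty": 0, "tz": 0.02, "rx": 0, "ry": 0, "rz": 0, "grip": 0}
    - {"tx": 0.2, "ty": 0, "tz": 0.01, "rx": 0, "ry": 0, "rz": 0, "grip": 0}
    - {"tx": 0, "ty": 0, "tz": 0, "rx": 0, "ry": 0, "rz": 0, "grip": 0}
    - {"tx": 0, "ty": 0, "tz": 0, "rx": 0, "ry": 0, "rz": 0, "grip": 0}

```text
t: 21.42
eef_pos: [552.2, -220.8, 168.8]
tcp_rot: [-1.569, -0.001, -1.629]
ft_force: [1.0, 2.9, 6.6]
opening: 0.223
```

>>> move_arm:
  rows:
    - {"tx": 0, "ty": 0, "tz": 0, "rx": 0, "ry": 0, "rz": 0, "grip": 90}
    - {"tx": 0, "ty": 0, "tz": 0, "rx": 0, "ry": 0, "rz": 0, "grip": 90}
    - {"tx": 0, "ty": 0, "tz": 0, "rx": 0, "ry": 0, "rz": 0, "grip": 90}
    - {"tx": 0, "ty": 0, "tz": 0, "rx": 0, "ry": 0, "rz": 0, "grip": 90}
    - {"tx": 0, "ty": 0, "tz": 0, "rx": 0, "ry": 0, "rz": 0, "grip": 90}
    - {"tx": 0, "ty": -2, "tz": 0, "rx": 0, "ry": 0, "rz": 0, "grip": 90}
    - {"tx": 0, "ty": -2.5, "tz": 0, "rx": 0, "ry": 0, "rz": 0, "grip": 90}
    - {"tx": 0, "ty": -2.5, "tz": 0, "rx": 0, "ry": 0, "rz": 0, "grip": 90}
    - {"tx": 0, "ty": -2.5, "tz": 0, "rx": 0, "ry": 0, "rz": 0, "grip": 90}
    - {"tx": 0, "ty": 0, "tz": 0, "rx": 0, "ry": 0, "rz": 0, "grip": 90}

```text
t: 22.25
eef_pos: [553.6, -220.4, 267.8]
tcp_rot: [-1.564, -0.003, -1.629]
ft_force: [0.7, -0.3, 1.1]
opening: 0.862
```

```bash
python3 st.py; python3 lv.py h; python3 lv.py i;python3 lv.py j
```

```text
22.25 [ 553.56 -220.43  267.79] [-1.5645 -0.0031 -1.6289] 0.862 [ 0.67 -0.32  1.07] [ 0.015 -0.044 -0.025]
scene plat (np.float64(105.9), np.int64(406)) (np.float64(105.97), np.int64(293)) ledge (np.float64(106.04), np.int64(512))
 tin [425.   32.  142.1] 921
scene plat (np.float64(105.91), np.int64(403)) (np.float64(105.84), np.int64(293)) ledge (np.float64(106.11), np.int64(518))
 tin [424.9  32.2 142.1] 918
scene plat (np.float64(105.91), np.int64(413)) (np.float64(105.84), np.int64(288)) ledge (np.float64(106.07), np.int64(510))
 tin [424.9  32.1 142.1] 922
```

View pics/scene_j.png

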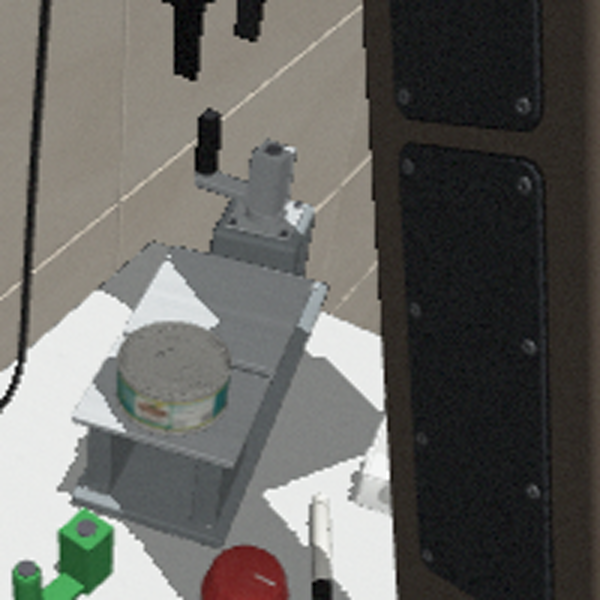

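>>> move_arm:
  rows:
    - {"tx": 3.5, "ty": 0, "tz": -0.5, "rx": 0, "ry": 0, "rz": 0, "grip": 90}
    - {"tx": 3.5, "ty": 0, "tz": -0.5, "rx": 0, "ry": 0, "rz": 0, "grip": 90}
    - {"tx": 3.5, "ty": 0, "tz": -0.5, "rx": 0, "ry": 0, "rz": 0, "grip": 90}
    - {"tx": 3.5, "ty": 0, "tz": -1, "rx": 0, "ry": 0, "rz": 0, "grip": 90}
    - {"tx": 3.5, "ty": 0, "tz": -1.5, "rx": 0, "ry": 0, "rz": 0, "grip": 90}
    - {"tx": 3.5, "ty": 0, "tz": -1.5, "rx": 0, "ry": 0, "rz": 0, "grip": 90}
    - {"tx": 3.5, "ty": 0, "tz": -1.5, "rx": 0, "ry": 0, "rz": 0, "grip": 90}
    - {"tx": 3.5, "ty": 0, "tz": -1.5, "rx": 0, "ry": 0, "rz": 0, "grip": 90}
    - {"tx": 3.5, "ty": 0, "tz": -1.5, "rx": 0, "ry": 0, "rz": 0, "grip": 90}
    - {"tx": 0, "ty": 0, "tz": 0, "rx": 0, "ry": 0, "rz": 0, "grip": 90}

```text
t: 23.23
eef_pos: [430.5, -533.4, 260.7]
tcp_rot: [-1.573, 0.001, -1.634]
ft_force: [0.9, -0.3, -0.3]
opening: 0.901
```

```bash
sed -i "s/for n in('scene',):/for n in('scene','top'):/" lv.py; python3 st.py; python3 lv.py k
python3 - <<'E'
from m import *
for n in('scene','top'):
    D0=np.load(n+'0.npy');p,D=env.read_camera(n)
    for T,X in(('before',D0),('after',D)):
        C=cloud(n,X).reshape(-1,3);C=C[X.ravel()>0]
        t=C[(C[:,2]>136)&(C[:,2]<150)&(np.hypot(C[:,0]-427,C[:,1]-30)<60)];l=C[(C[:,2]>28)&(C[:,2]<45)&(np.hypot(C[:,0]-555,C[:,1]-245)<80)]
        print(n,T,'tin',np.round(cv2.minEnclosingCircle(t[:,:2].astype(np.float32))[0],1),'label',l.mean(0).round(1),len(l))
        if T=='after':
            s=C[(np.hypot(C[:,0]-487,C[:,1]+221)<13)&(C[:,2]>150)&(C[:,2]<190)];print('boss top',np.median(s[:,2]))
            s=C[(np.hypot(C[:,0]-552,C[:,1]+221)<8)&(C[:,2]>180)];print('knob top',np.median(s[:,2]))
cv2.imwrite('pics/topend.png',p)
E
```

```text
23.2333 [ 430.46 -533.39  260.68] [-1.5730e+00  7.0000e-04 -1.6336e+00] 0.901 [ 0.91 -0.26 -0.26] [ 0.025 -0.023 -0.002]
scene plat (np.float64(105.86), np.int64(409)) (np.float64(105.88), np.int64(286)) ledge (np.float64(106.08), np.int64(510))
 tin [424.8  32.3 142.2] 920
top plat (np.float64(104.56), np.int64(739)) (np.float64(104.45), np.int64(653)) ledge (np.float64(104.52), np.int64(679))
 tin [428.4  30.9 141.4] 1105
scene before tin [427.2  30. ] label [568.7 241.8  36.2] 671
scene after tin [426.6  30. ] label [571.6 238.2  36.2] 643
boss top 176.28543534905782
knob top 191.6356778230312
top before tin [428.7  31.1] label [574.  239.5  35.4] 584
top after tin [428.6  30.8] label [575.4 237.9  35.4] 568
boss top 175.36097350731347
knob top 189.26876737740918
```

View pics/topend.png

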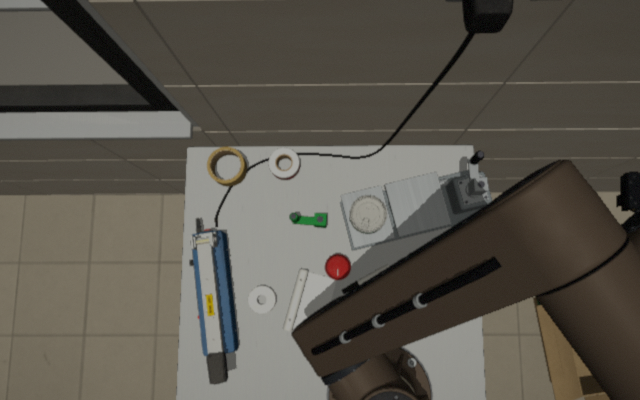

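The end picture shows the crank seated (knob at 477,157), the tin at (368,214), and the label roll (284,163) and tape (227,166) where they were before. Both cameras put the platform level with the ledge.

```bash
python3 -c "
from cell import env
env.job_done()"
```

```text
the job is handed in; nothing more can be done
```

The job is handed in at about 23 s of the 72 s allowed. I fitted the grey crank fully down on the square shaft and wound it clockwise by the knob for just under two turns. Then I let go and moved the arm clear.

**How the fit went:** my first try to fit it stopped on the shaft's shoulder, pressing with about 29 N. The camera estimate was about 3 mm off in y, so I found the shaft's centre by touching its tip gently from each side. After that the crank went down without resistance.

**Last checks:**
- **Platform height:** the scene camera put the platform about 0.2 mm below the ledge. The top camera put them level, to within 0.1 mm.
- **Crank:** the top of its boss read 175.4 mm (top camera) and 176.3 mm (scene camera), against 175 mm expected when seated. The knob top read 189.3 mm and 191.6 mm, against 189 mm, so the scene camera's knob reading is the one that disagreed.
- **Tin:** its position is unchanged within 0.6 mm.
- **Label roll and tape:** both sit at the same place in the pictures as before. My number for the label roll shifted 2–5 mm, probably because the crank's knob was counted in the first reading.
- **Green look-alike:** I did not touch it.

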